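# Refit the retaining ring on the revolving key tray

## Robot

A 6-joint arm with a two-finger parallel gripper is mounted at the origin on the work surface. World frame = base frame: x ahead of the robot, y to its left, z up, the work surface at z = 0. Lengths are in mm, angles in rad, forces in N, time in s.
With the tool pointing down it reaches from about 300 to 775 mm from the base axis. Payload 14.6 kg.
Tool frame: the origin (TCP) lies on the front face of the gripper's body, between the roots of the fingers; the fingertips stand 97 mm ahead of it and the grasp point (between the pads) lies 78 mm ahead of it; z points along the fingers, y is the direction in which the jaws open and shut (so a half turn about z gives the same grasp; the last joint's range is limited). The gripper opens to 94 mm and grips with 3 to 60 N. Pads are 16 mm wide; open, the fingers measure 119 mm over their backs; the gripper's body (75 mm by 177 mm) begins 78 mm behind the grasp point.
Start: joints at [1.143, 0.3, 1.521, -0, 1.321, -0.067], TCP at [194.16, 514.579, 302.646] pointing down, gripper open.
Joint ranges: [-3.03, 3.03], [-0.79, 2.21], [0.23, 2.52], [-1.04, 4.18], [0, 3.07], [-2.55, 2.55]. Speed limits (rad/s): [2.22, 2.22, 2.57, 3.14, 3.14, 3.14].

## Interface

Orientations are given as [roll, pitch, yaw] about the fixed x, y, z axes, in that order (R = Rz(yaw) Ry(pitch) Rx(roll)).
In Python, from cell import manip, eyes, finder gives the robot as it stands.
- The arm moves only by the tool drive_tool, never from a script. Its argument "rows" is a list of rows, each an object with "offset": the shift along the tool's x, y, z in mm, a list of three; "spin": the turn about the tool's z in degrees; "jaw": the finger opening in mm, from 0 to 94. In form: [{"offset": [dx, dy, dz], "spin": spin, "jaw": jaw}, ...]. A call has 1 to 20 rows; each row shifts and turns the commanded pose from where the row before left it, along the tool's axes as they then stand; what a row does not reach is not made up. A row lasts 1/10 s, in which the tool goes at most 50 mm and 8.59 degrees, less where a joint would pass 70% of its speed; a pose out of reach is approached as far as the arm can. A call is refused whole if a number of a shift passes 50 or a number of a turn 8.59, either way. A call with a gripper value outside its range is refused whole. The fingers move at their own pace and stop on an object; "force" is the grip in N (left out, the last holds). Time passes only in rows, so rows that do not move let the fingers close. It gives the time, the measured TCP pose, the force and the opening at its end, in the units of the state.
- manip.read_state(): the state, without advancing time (a new reading comes with each control period).
- eyes.camera(name): name is "scene" or "top" or "wrist"; returns a dict with "color" (384x512x3 uint8, blue, green, red), "depth" (384x512 float32, mm along the optical axis (not along the pixel's ray), 0 where there is no reading), "vfov" (degrees; the focal length in pixels is half the picture's height over the tangent of half this angle, whatever the lens; pixels are square), "cx", "cy" (the principal point, pixels), "rvec" (rotation vector, rad) and "tvec" (3), from world to camera coordinates, as OpenCV has them. Camera axes: x right, y down, z forward; pixel columns grow to the right and rows downward; lengths in mm; the calibration is good to about 2 mm. A picture is of the moment at which its call begins.
- manip.sign_off(): hands the job in, once; it reports no verdict.
Trained networks look in the newest picture that a camera, given by its name, has taken for a name from the list of things; names that differ only in an ending like _2 or _b are one class to them, and where a whole thing is asked for, a point or a joint stands for the part that bears it (a point fixed in the world has none). Each returns a list of dicts, best first, with "p" (0 to 1); they miss things now and then, are a little off and sometimes report something else, mostly with a low value. They report only what shows in the picture. A call takes as long as a camera call.
- finder.find_in(camera, target): "uv" ([column, row] in pixels, amid what is visible of it).
The state is a dict: "clock": time; "joints": joint angles; "qd": joint speeds; "effort": joint torques, N m; "eef_pos": TCP position; "eef_rot": TCP orientation; "wrist_force": force on the tool from outside, world axes, zero at the start; "moment": the same for the moment, N m; "finger_gap": finger opening in mm.
Only numpy, scipy, OpenCV 4.12 (cv2) and the standard library are available. Lean on these libraries where they do the work, as an engineer would, in place of code of your own. Each camera call takes 0.05 s, during which the arm holds its last target. There are 200 camera calls.

## Task

Refit the retaining ring that keeps the revolving key tray on its post: take the pliers out of the bamboo stand, pick up the smaller of the two steel rings with their tips in its lug holes and spread it just enough to go over the post, never overstretching it. Slide it down the post until it lies on the hub without pressing hard, let it close fully in the groove, then put the pliers back upright in the slot of their stand. Leave the other things where they lie.

Things in the scene. Friction and masses are not known exactly. Their poses are not given: they have to be found in the camera images.
- pliers_grip (a point): External retaining-ring pliers, 138 mm tall, 130 g, upright in the stand, tips down. This point: on their centre line at the height to grip the dark handles, 106 mm above the pin ends, 48 above the pivot, 28 below the handle tops. z up, y from handle b to a. At rest the handles measure 52 mm over their backs here, 55 at the top (leaning out 0.06 rad); 14 mm thick in x. Squeezing spreads the tips.
- tip_a (a point): Pin end of lever_a, the +y tip of the pliers. Each tip is a jaw 8 mm (x) by 7 mm (y) with a flat shoulder and below it a round-ended pin 2.8 mm in diameter, 3.8 mm long. At rest the pins are 14 mm apart; each moves out 1.2 mm per 1 mm that its handle is squeezed in, splaying slightly outward.
- tip_b (a point): End of the pin of lever_b, the -y tip of the pliers; as tip_a.
- lever_a (a joint): Angle (rad) of the pliers' lever a: 0 at rest, growing as the handles are squeezed, 0.36 at most; lever_b moves equally. The return spring gives about 10 N at each handle at first, 14 N at 0.25. At 0.02 the pins are as far apart as the relaxed holes; in the ring about 0.20 opens it enough for the post, 0.25 is comfortable, 0.33 overstretches it. The pin ends rise 3 mm as they spread to 0.25.
- slot (a point): Centre of the slot's mouth on top of the fixed bamboo stand, a block 64 by 100 mm, 60 mm high. The slot is 16 mm (x) by 32 mm (y), 58 mm deep. The pliers stand in it with their y along the slot's y (either way round), the flat shoulders of their levers, 56 mm above the pin ends, resting on the block's top.
- ring_center (a point): Centre of the smaller retaining ring, half-way up its 4 mm thickness: an open, sprung steel C, 33 mm inside, 43 outside, 28 g, flat on the bench-top. x points to the gap, z up. At the gap two lugs 10 mm wide with 6 mm holes. To pass the 36 mm post when spread, the post's axis must lie 3.3 mm from this point towards the gap.
- ring_left_hole (a point): Centre of the lug hole of the smaller ring on the +y side of its gap, half-way up; at rest 22 mm ahead of the ring's centre (x) and 8 mm to the side. It moves with its arm.
- ring_right_hole (a point): The same on the -y side; 16 mm from the other hole at rest.
- ring_left (a joint): Opening angle (rad) of the ring's left arm: 0 relaxed and when closed in the groove, 0.20 just clears the post, 0.28 clears it by 0.9 mm all round, above 0.38 the ring is overstretched and spoilt. It takes about 4 N at the hole to start and 8 N at 0.28.
- ring_right (a joint): The same for the right arm.
- post_foot (a point): On the post's axis at bench-top level, under the key tray's fixed foot. The post is clamped at a height that differs each time and is not given: the hub's flat top (62 mm across), level with the lower edge of the groove (32 mm across, 5.6 mm wide), is 42 to 56 mm up and must be felt for. The post, 36 mm across, ends 22 mm above the hub; its last 5 mm taper to 29. Tray 170 mm across.
- tray (a joint): Angle (rad) of the revolving tray on the post; it may turn freely, its angle does not matter.
- big_ring: The bigger spare ring of the same pattern (51 mm inside, 64 mm outside, 4 mm thick), not wanted; origin at its centre, underside. It may lie where the smaller one would.
- owl: Ceramic owl figurine, 102 mm tall; origin under its centre. Leave alone.
- thermometer: Stainless dial thermometer, 80 mm dial on a small foot, 88 mm tall. Leave alone.
- comb: Black plastic comb, 170 mm long, lying flat. Leave alone.
- carabiners: Two aluminium carabiners clipped together, lying, about 135 mm long in all. Leave alone.
- polish_tin: Flat aluminium tin, 74 mm across and 22 mm high. Leave alone.

How it is judged:
By the outcome, as a careful person would: the job done as asked, in the order asked, and still so for the second after the job is handed in, with the robot touching nothing.
It also fails if it takes over 72 s, if anything falls off the work surface, if the arm or the gripper's body presses on something with over 40 N, if the wrist force passes 120 N, or if a joint passes its speed limit or range.

## Working session

There is one attempt and no reset: what is moved stays moved. The work goes in short steps, Python scripts to look and compute and a tool call to move; the robot and the scene stay as the last step left them, time stands still between calls to the robot, and variables do not carry over. Pictures are saved under pics/ and viewed, about 8 in all and at most 12, crops included, and the job is handed in when it is done.

Besides the shell and the picture viewer there is one more tool, called after "Request:" by a JSON object that holds its "name" and its "arguments", one argument or row to a line. drive_tool: Moves the arm, as the interface text tells. Its arguments: {"type":"object","properties":{"rows":{"type":"array","items":{"type":"object","properties":{"offset":{"type":"array","items":{"type":"number"}},"spin":{"type":"number"},"jaw":{"type":"number"}}}},"force":{"type":"number"}},"required":["rows"]}

```bash
ls; mkdir -p pics
cat > h.py <<'E'
import numpy as np,cv2
from cell import manip,eyes,finder
def cam(n):
    c=eyes.camera(n); c['R']=cv2.Rodrigues(np.array(c['rvec'],float))[0]; c['t']=np.array(c['tvec'],float).ravel()
    c['f']=c['color'].shape[0]/2/np.tan(np.radians(c['vfov'])/2); return c
def pt(c,uv,z=None):
    u,v=uv; d=np.array([(u-c['cx'])/c['f'],(v-c['cy'])/c['f'],1.])
    o=-c['R'].T@c['t']; w=c['R'].T@d
    if z is not None: return o+w*(z-o[2])/w[2]
    return o+w*c['depth'][int(round(v)),int(round(u))]
def proj(c,P):
    q=c['R']@np.array(P,float)+c['t']; return q[:2]/q[2]*c['f']+[c['cx'],c['cy']]
E
python3 - <<'E'
from h import *
s=manip.read_state(); print({k:np.round(v,3).tolist() for k,v in s.items()})
for n in ['scene','top']:
    c=cam(n); cv2.imwrite(f'pics/{n}0.png',cv2.resize(c['color'],(768,576)))
    print(n,c['f'],-c['R'].T@c['t'],c['R'][2])
    for t in ['pliers_grip','tip_a','slot','ring_center','ring_left_hole','ring_right_hole','post_foot','tray','big_ring','owl','thermometer','comb','carabiners','polish_tin']:
        for r in finder.find_in(n,t)[:2]: print(t,np.round(r['uv'],1),round(r['p'],2),np.round(pt(c,r['uv'])))
E
```

```text
pics
{'clock': 0.0, 'joints': [1.143, 0.3, 1.522, 0.0, 1.321, -0.067], 'qd': [-0.002, -0.001, -0.0, 0.001, 0.0, -0.0], 'effort': [0.002, -53.181, -35.273, 0.071, 0.025, -0.0], 'eef_pos': [194.102, 514.452, 302.097], 'eef_rot': [-3.14, -0.0, 2.781], 'wrist_force': [0.181, -0.862, -0.654], 'moment': [-0.011, 0.006, 0.02], 'finger_gap': 94.073}
scene 448.9405616621965 [1489.89398925  276.36254496  767.46842309] [-0.78250625 -0.23637655 -0.5760296 ]
pliers_grip [163.8 163.2] 0.54 [ 503. -307.  101.]
slot [162.3 180.6] 0.65 [ 527. -307.   56.]
ring_center [243.1 207.3] 0.75 [587. -43.  51.]
ring_left_hole [413.1 236.9] 0.51 [565. 396.  22.]
post_foot [244.8 227.5] 0.6 [618. -30.   9.]
tray [246.7 208.4] 0.91 [583. -34.  46.]
big_ring [340.6 212.7] 0.65 [480. 206.  -1.]
owl [213.2 265.2] 0.73 [820. -39.  59.]
owl [163.3 181.9] 0.52 [ 529. -303.   53.]
thermometer [126.9 229.2] 0.84 [ 720. -319.   26.]
thermometer [414.3 236.5] 0.65 [562. 399.  22.]
comb [294.4 187.9] 0.86 [401.  57.   6.]
carabiners [172. 231.] 0.73 [ 684. -210.   13.]
carabiners [153.  160.7] 0.32 [ 492. -347.   97.]
polish_tin [413.3 236.5] 0.87 [563. 396.  22.]
top 474.6320882405221 [ 525.99594698   45.84730628 1347.5849334 ] [ 0.06232682 -0.00124904 -0.99805501]
pliers_grip [392.4 234.1] 0.49 [ 490. -328.   71.]
tip_a [399.9 235. ] 0.39 [ 488. -341.   95.]
tip_a [387.7 233.7] 0.38 [ 493. -299.  128.]
slot [383.5 230.4] 0.7 [ 501. -299.   92.]
ring_center [178.9 195.5] 0.67 [603. 256.  -3.]
tray [282.5 208.7] 0.69 [561. -35.  59.]
big_ring [203.2 232.2] 0.55 [498. 187.  -4.]
owl [282.2 125.8] 0.85 [783. -36.  89.]
owl [396.1 235.5] 0.28 [ 486. -338.   70.]
thermometer [383.7 149.2] 0.64 [ 719. -310.   75.]
comb [249.6 270.6] 0.59 [390.  56.   2.]
comb [397.  233.2] 0.49 [ 492. -340.   74.]
carabiners [342.3 167.2] 0.83 [ 679. -211.    3.]
polish_tin [128.3 218.5] 0.71 [539. 393.  20.]
```

View pics/top0.png

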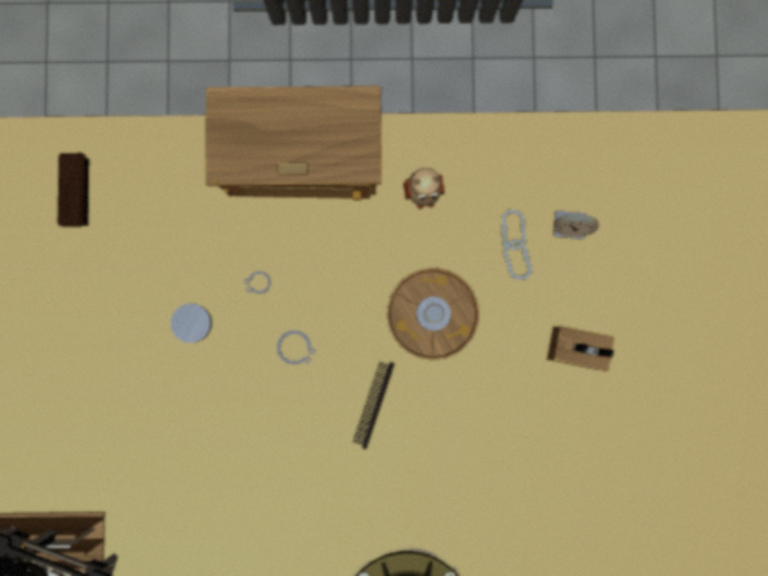

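View pics/scene0.png

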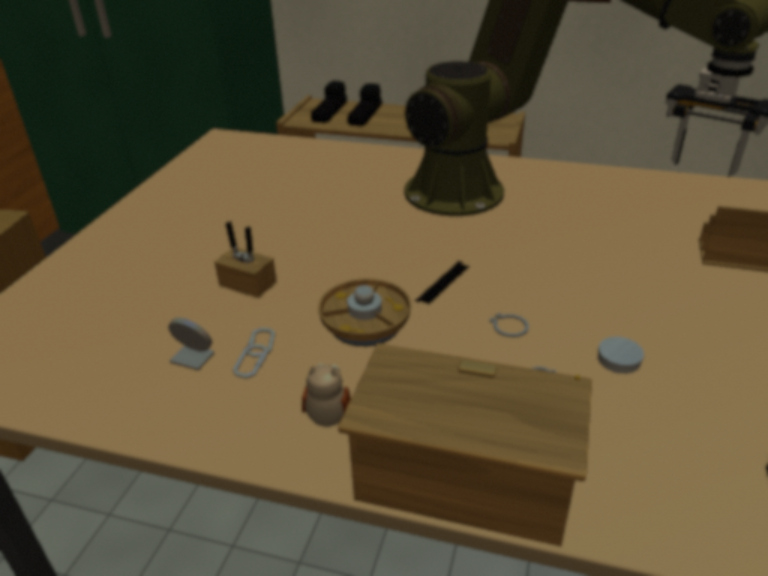

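The top view shows the stand at about (585,348), the small ring at (258,283) with its gap to the left, the big ring at (296,347) and the tray at (433,313). A cabinet stands beyond the rings. The scene view agrees with this.

```bash
cat >> h.py <<'E'
def cloud(c):
    v,u=np.mgrid[0:384,0:512]; d=c['depth']
    P=np.stack([(u-c['cx'])/c['f']*d,(v-c['cy'])/c['f']*d,d],-1)-c['t']
    P=P@c['R']; P[d==0]=np.nan; return P
def plan(x,y,z=None,yaw=None):
    "total tool-frame shift (in present axes) and spin deg to reach world pose"
    s=manip.read_state(); p=np.array(s['eef_pos']); w=s['eef_rot'][2]
    z=p[2] if z is None else z
    d=np.array([x,y,z])-p; X=np.array([np.cos(w),np.sin(w)]); Y=np.array([np.sin(w),-np.cos(w)])
    dy=0 if yaw is None else (yaw-w+np.pi)%(2*np.pi)-np.pi
    print('now',np.round(p,1),'yaw',round(w,4),'F',np.round(s['wrist_force'],1),'gap',round(s['finger_gap'],1),'t',round(s['clock'],2),'j',np.round(s['joints'],2))
    print('shift tool',np.round([d[:2]@X,d[:2]@Y,-d[2]],1),'spin deg',round(-np.degrees(dy),2))
def sim(rows,x=None):
    "where rows (dx,dy,dz,spin) lead in world"
    s=manip.read_state(); p=np.array(s['eef_pos']); w=s['eef_rot'][2]
    for a,b,c_,sp in rows:
        p=p+[a*np.cos(w)+b*np.sin(w),a*np.sin(w)-b*np.cos(w),-c_]; w-=np.radians(sp)
    return p,w
E
python3 - <<'E'
from h import *
c=cam('top'); P=cloud(c)
def box(x0,x1,y0,y1,z0,z1):
    m=(P[...,0]>x0)&(P[...,0]<x1)&(P[...,1]>y0)&(P[...,1]<y1)&(P[...,2]>z0)&(P[...,2]<z1); return P[m]
q=box(430,560,-400,-230,45,70); r=cv2.minAreaRect(q[:,:2].astype(np.float32)); print('stand',r,np.median(q[:,2]),len(q))
q=box(400,580,-420,-220,85,150); print('handles',cv2.minAreaRect(q[:,:2].astype(np.float32)),q[:,2].max(),len(q))
q=box(650,900,50,450,30,500); print('cab',np.nanmin(q,0),np.nanmax(q,0))
q=box(460,660,-130,70,20,100); print('tray',cv2.minEnclosingCircle(q[:,:2].astype(np.float32)))
for h in range(20,100,6):print(h,len(box(460,660,-130,70,h,h+6)),end=' ')
c=cam('wrist'); print('wrist',-c['R'].T@c['t'],c['R'],c['f'],c['cx'],c['cy'])
plan(488,-322,330,0)
E
```

```text
stand ((494.7767028808594, -323.4833984375), (100.89857482910156, 63.865882873535156), 78.16266632080078) 60.41834573397307 785
handles ((493.4815673828125, -323.72088623046875), (54.827064514160156, 14.05808162689209), 78.69448852539062) 141.33580826744597 101
cab [766.29125339  50.01471575  30.00945527] [899.97879777 340.38628194 166.71188516]
tray ((561.1505737304688, -53.44081115722656), 84.55998992919922)
20 10 26 543 32 1405 38 257 44 268 50 174 56 103 62 5 68 26 74 97 80 20 86 0 92 0 98 0 wrist [128.31226388 540.03435734 384.53478746] [[ 3.52743122e-01  9.35719989e-01 -6.25723490e-04]
 [ 9.06462445e-01 -3.41547692e-01  2.48336485e-01]
 [ 2.32159699e-01 -8.81661819e-02 -9.68673628e-01]] 341.6015164171218 252.6654398206141 191.65279631975469
now [194.2 514.6 302.7] yaw 2.7808 F [ 0.3 -0.6 -0.1] gap 93.7 t 1.6 j [ 1.14  0.3   1.52 -0.    1.32 -0.07]
shift tool [-570.2 -679.   -27.3] spin deg 159.33
```

Run:
```python
from h import *
plan(603,256,160,np.pi/2)
```

```text
now [194.2 514.6 302.7] yaw 2.7808 F [ 0.3 -0.6 -0.1] gap 93.7 t 1.6 j [ 1.14  0.3   1.52 -0.    1.32 -0.07]
shift tool [-473.8  -97.6  142.7] spin deg 69.33
```

Request:
{"name": "drive_tool", "arguments": {
  "rows": [
    {"offset": [-43, -9, 13], "spin": 0},
    {"offset": [-43, -9, 13], "spin": 0},
    {"offset": [-43, -9, 13], "spin": 0},
    {"offset": [-43, -9, 13], "spin": 0},
    {"offset": [-43, -9, 13], "spin": 0},
    {"offset": [-43, -9, 13], "spin": 0},
    {"offset": [-43, -9, 13], "spin": 0},
    {"offset": [-43, -9, 13], "spin": 0},
    {"offset": [-43, -9, 13], "spin": 0},
    {"offset": [-43, -9, 13], "spin": 0},
    {"offset": [-44, -8, 13], "spin": 0},
    {"offset": [0, 0, 0], "spin": 8.5},
    {"offset": [0, 0, 0], "spin": 8.5},
    {"offset": [0, 0, 0], "spin": 8.5},
    {"offset": [0, 0, 0], "spin": 8.5},
    {"offset": [0, 0, 0], "spin": 8.5},
    {"offset": [0, 0, 0], "spin": 8.5},
    {"offset": [0, 0, 0], "spin": 8.5},
    {"offset": [0, 0, 0], "spin": 8.5}
  ]
}}

```text
validation failed for argument at $.ro...
```

Run:
```python
from h import *
c=cam('wrist'); cv2.imwrite('pics/w1.png',cv2.resize(c['color'],(768,576),interpolation=cv2.INTER_CUBIC))
for t in ['ring_center','ring_left_hole','ring_right_hole','big_ring']:
    for r in finder.find_in('wrist',t)[:3]: print(t,np.round(r['uv'],1),round(r['p'],2),np.round(pt(c,r['uv'],2),1))
plan(603,256)
np.savez('w1.npz',**{k:np.array(v) for k,v in c.items()})
```

```text
now [194.2 514.6 302.6] yaw 2.7808 F [ 1.1 -0.5  1. ] gap 93.9 t 1.85 j [ 1.14  0.3   1.52 -0.    1.32 -0.07]
shift tool [-473.8  -97.6   -0. ] spin deg -0.0
```

View pics/w1.png

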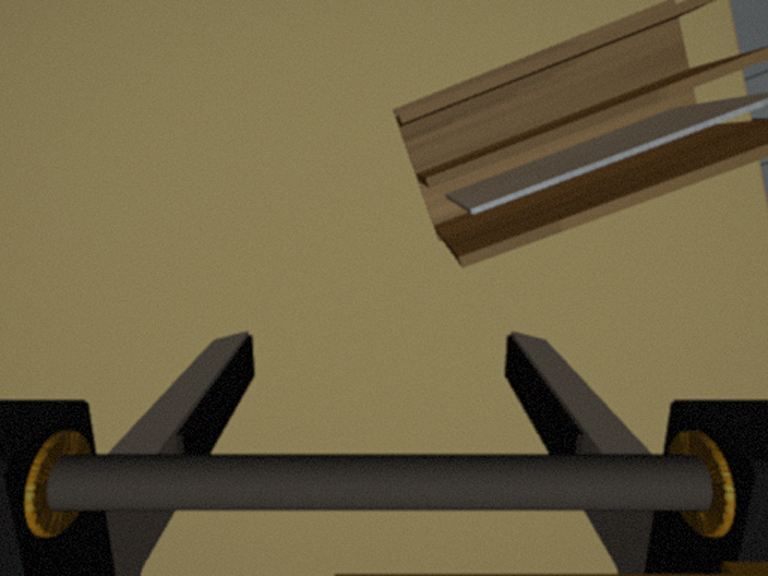

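The move was refused because the jaw value was missing. The picture only shows the fingers at the bottom of the view, with open bench above them.

Request:
{"name": "drive_tool", "arguments": {
  "rows": [
    {"offset": [-43, -9, 13], "spin": 0, "jaw": 94},
    {"offset": [-43, -9, 13], "spin": 0, "jaw": 94},
    {"offset": [-43, -9, 13], "spin": 0, "jaw": 94},
    {"offset": [-43, -9, 13], "spin": 0, "jaw": 94},
    {"offset": [-43, -9, 13], "spin": 0, "jaw": 94},
    {"offset": [-43, -9, 13], "spin": 0, "jaw": 94},
    {"offset": [-43, -9, 13], "spin": 0, "jaw": 94},
    {"offset": [-43, -9, 13], "spin": 0, "jaw": 94},
    {"offset": [-43, -9, 13], "spin": 0, "jaw": 94},
    {"offset": [-43, -9, 13], "spin": 0, "jaw": 94},
    {"offset": [-44, -8, 13], "spin": 0, "jaw": 94},
    {"offset": [-5, -10, 0], "spin": 8.5, "jaw": 94},
    {"offset": [-5, -10, 0], "spin": 8.5, "jaw": 94},
    {"offset": [-5, -5, 0], "spin": 8.5, "jaw": 94},
    {"offset": [-5, 0, 0], "spin": 8.5, "jaw": 94},
    {"offset": [-5, 0, 0], "spin": 8.5, "jaw": 94},
    {"offset": [-5, 0, 0], "spin": 8.5, "jaw": 94},
    {"offset": [-5, 0, 0], "spin": 8.5, "jaw": 94},
    {"offset": [0, 0, 0], "spin": 8.5, "jaw": 94}
  ]
}}

```text
clock: 3.75
eef_pos: [615.0, 208.8, 159.5]
eef_rot: [-3.141, 0.0, 1.587]
wrist_force: [0.3, -0.4, -0.3]
finger_gap: 94.0
```

Run:
```python
from h import *
c=cam('wrist'); cv2.imwrite('pics/w2.png',cv2.resize(c['color'],(768,576),interpolation=cv2.INTER_CUBIC))
for t in ['ring_center','ring_left_hole','ring_right_hole','big_ring']:
    for r in finder.find_in('wrist',t)[:3]: print(t,np.round(r['uv'],1),round(r['p'],2),np.round(pt(c,r['uv'],2),1))
plan(603,256)
np.savez('w2.npz',**{k:np.array(v) for k,v in c.items()})
```

```text
ring_center [276.7  94.9] 0.95 [631.3 286.9   2. ]
ring_center [283.3  91.2] 0.6 [635.6 289.4   2. ]
ring_left_hole [245.1 104.1] 0.83 [610.  280.5   2. ]
ring_right_hole [281.6  90.7] 0.92 [634.5 289.7   2. ]
big_ring [ 73.6 222.7] 0.66 [483.9 193.2   2. ]
now [614.7 209.5 159.6] yaw 1.5984 F [-1.  -1.  -0.3] gap 94.0 t 4.0 j [0.27 0.66 1.35 0.   1.14 0.24]
shift tool [ 46.8 -10.4  -0. ] spin deg -0.0
```

View pics/w2.png

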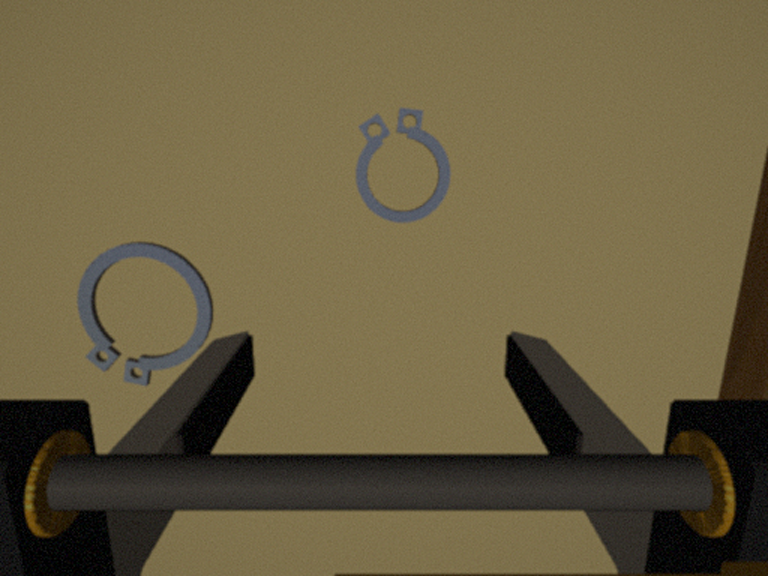

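The wrist view shows the small ring at (403,175) with its holes at (374,130) and (410,121). The big ring is at (145,305). I'll segment the small ring to get exact positions.

Run:
```python
from h import *
c=dict(np.load('w2.npz')); 
im=c['color'].astype(int); m=((im[...,0]-im[...,2])>-15).astype(np.uint8); m[200:]=0
big=cv2.resize(m*255,None,fx=4,fy=4,interpolation=cv2.INTER_CUBIC); big=(big>127).astype(np.uint8)
n,l,st,ce=cv2.connectedComponentsWithStats(big)
for i in range(1,n): 
    if st[i,4]>2000: print(st[i])
roi=np.zeros_like(big); roi[60*4:160*4,225*4:310*4]=big[60*4:160*4,225*4:310*4]
cs,h=cv2.findContours(roi,cv2.RETR_CCOMP,cv2.CHAIN_APPROX_NONE)
for k,q in enumerate(cs):
    if cv2.contourArea(q)>40:
        M=cv2.moments(q); uv=(np.array([M['m10'],M['m01']])/M['m00']+.5)/4-.5
        print(h[0][k][3],cv2.contourArea(q)/16,uv,pt(c,uv,2),pt(c,uv,4))
        if cv2.contourArea(q)>5000:
            Q=np.array([pt(c,(p[0]+.5)/4-.5,4) for p in q])[:,:2]
            ce=np.mean(Q,0)
            for it in range(5):
                r=np.hypot(*(Q-ce).T); s=(np.abs(r-21.5)<1.5); A=np.c_[2*Q[s],np.ones(s.sum())]
                x=np.linalg.lstsq(A,(Q[s]**2).sum(1),rcond=None)[0]; ce=x[:2]
            print('outer circle',ce,np.sqrt(x[2]+ce@ce),s.sum(),len(s))
c2=cloud(c); print('table z',np.nanmedian(c2[60:180,320:400,2]))
```

```text
[  948   288   252   304 23500]
[  208   648   352   152 17596]
-1 1550.5 [267.00908981 108.66359642] [624.97868906 277.78302355   2.        ] [624.89818737 277.80890534   4.        ]
outer circle [625.87679773 272.88022364] 21.323162930162542 707 1590
0 69.40625 [249.10856596  86.01806619] [612.57884805 292.32943856   2.        ] [612.60193083 292.23380407   4.        ]
0 69.375 [272.77308559  80.24662162] [628.32354435 296.27934469   2.        ] [628.21510077 296.15071389   4.        ]
table z -0.21006838847272732
```

Run:
```python
from h import *
plan(450,-315,300,-0.2025)
```

```text
now [614.7 209.5 159.6] yaw 1.5984 F [-1.  -1.  -0.3] gap 94.0 t 4.0 j [0.27 0.66 1.35 0.   1.14 0.24]
shift tool [-519.7 -179.2 -140.4] spin deg 103.19
```

Request:
{"name": "drive_tool", "arguments": {
  "rows": [
    {"offset": [-30, -10, -35], "spin": 0, "jaw": 94},
    {"offset": [-30, -10, -35], "spin": 0, "jaw": 94},
    {"offset": [-30, -10, -35], "spin": 0, "jaw": 94},
    {"offset": [-30, -10, -35], "spin": 0, "jaw": 94},
    {"offset": [-40, -14, 0], "spin": 0, "jaw": 94},
    {"offset": [-40, -14, 0], "spin": 0, "jaw": 94},
    {"offset": [-40, -14, 0], "spin": 0, "jaw": 94},
    {"offset": [-40, -14, 0], "spin": 0, "jaw": 94},
    {"offset": [-40, -14, 0], "spin": 0, "jaw": 94},
    {"offset": [-40, -14, 0], "spin": 0, "jaw": 94},
    {"offset": [-40, -14, 0], "spin": 0, "jaw": 94},
    {"offset": [-40, -14, 0], "spin": 0, "jaw": 94},
    {"offset": [-40, -14, 0], "spin": 0, "jaw": 94},
    {"offset": [-40, -13, 0], "spin": 0, "jaw": 94},
    {"offset": [0, 0, 0], "spin": 8.5, "jaw": 94},
    {"offset": [0, 0, 0], "spin": 8.5, "jaw": 94},
    {"offset": [0, 0, 0], "spin": 8.5, "jaw": 94},
    {"offset": [0, 0, 0], "spin": 8.5, "jaw": 94},
    {"offset": [0, 0, 0], "spin": 8.5, "jaw": 94},
    {"offset": [0, 0, 0], "spin": 8.5, "jaw": 94}
  ]
}}

```text
clock: 6.0
eef_pos: [447.9, -314.5, 299.7]
eef_rot: [3.141, -0.0, 0.701]
wrist_force: [0.0, -0.5, -0.0]
finger_gap: 94.2
```

Request:
{"name": "drive_tool", "arguments": {
  "rows": [
    {"offset": [0, 0, 0], "spin": 8.5, "jaw": 94},
    {"offset": [0, 0, 0], "spin": 8.5, "jaw": 94},
    {"offset": [0, 0, 0], "spin": 8.5, "jaw": 94},
    {"offset": [0, 0, 0], "spin": 8.5, "jaw": 94},
    {"offset": [0, 0, 0], "spin": 8.5, "jaw": 94},
    {"offset": [0, 0, 0], "spin": 8.5, "jaw": 94},
    {"offset": [0, 0, 0], "spin": 1, "jaw": 94}
  ]
}}

```text
clock: 6.7
eef_pos: [447.9, -314.6, 299.7]
eef_rot: [3.142, -0.0, -0.204]
wrist_force: [-0.2, 0.4, -0.1]
finger_gap: 94.1
```

Run:
```python
from h import *
c=cam('wrist'); cv2.imwrite('pics/w3.png',cv2.resize(c['color'],(768,576),interpolation=cv2.INTER_CUBIC))
P=cloud(c)
def box(z0,z1,ext=90):
    m=(abs(P[...,0]-494)<ext)&(abs(P[...,1]+323)<ext)&(P[...,2]>z0)&(P[...,2]<z1); return P[m]
q=box(50,66); print('stand',cv2.minAreaRect(q[:,:2].astype(np.float32)),np.median(q[:,2]),len(q))
for a,b in [(90,150),(125,150),(134,150)]:
    q=box(a,b); print('handles',cv2.minAreaRect(q[:,:2].astype(np.float32)),q[:,2].max(),len(q))
plan(494,-323.6,188,-0.2025)
```

```text
stand ((495.47857666015625, -323.11431884765625), (100.33600616455078, 64.15460205078125), 78.3395004272461) 59.760267496665875 5996
handles ((494.9920654296875, -323.56134033203125), (54.612449645996094, 13.594058990478516), 78.38072967529297) 139.27158153189853 743
handles ((494.9920654296875, -323.56134033203125), (54.612449645996094, 13.594058990478516), 78.38072967529297) 139.27158153189853 522
handles ((494.97216796875, -323.5572509765625), (54.612449645996094, 13.55343246459961), 78.38072967529297) 139.27158153189853 448
now [ 447.9 -314.6  299.7] yaw -0.2006 F [-0.2 -0.3  0.2] gap 94.3 t 6.75 j [-0.68  0.3   1.53  0.    1.31  1.09]
shift tool [ 47.   -0.3 111.7] spin deg 0.11
```

View pics/w3.png

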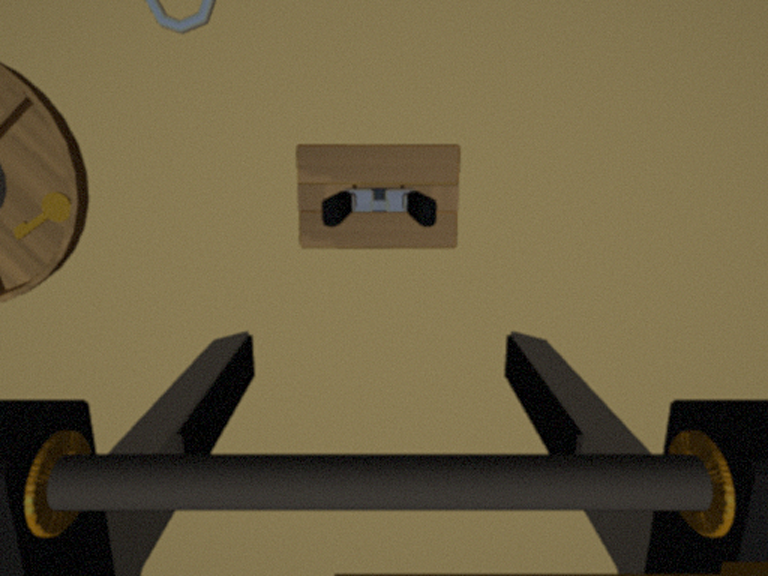

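The wrist view shows the pliers upright in the stand at (380,205), aligned with the tool. I'll go in and grip.

Request:
{"name": "drive_tool", "arguments": {
  "rows": [
    {"offset": [24, 0, 0], "spin": 0, "jaw": 94},
    {"offset": [24, 0, 12], "spin": 0, "jaw": 94},
    {"offset": [0, 0, 30], "spin": 0, "jaw": 94},
    {"offset": [0, 0, 30], "spin": 0, "jaw": 90},
    {"offset": [0, 0, 25], "spin": 0, "jaw": 80},
    {"offset": [0, 0, 15], "spin": 0, "jaw": 70},
    {"offset": [0, 0, 0], "spin": 0, "jaw": 62},
    {"offset": [0, 0, 0], "spin": 0, "jaw": 56},
    {"offset": [0, 0, 0], "spin": 0, "jaw": 53},
    {"offset": [0, 0, 0], "spin": 0, "jaw": 52},
    {"offset": [0, 0, 0], "spin": 0, "jaw": 51},
    {"offset": [0, 0, 0], "spin": 0, "jaw": 51},
    {"offset": [0, 0, 0], "spin": 0, "jaw": 51}
  ],
  "force": 30
}}

```text
clock: 8.05
eef_pos: [495.4, -324.6, 189.3]
eef_rot: [3.14, -0.003, -0.203]
wrist_force: [-0.0, 0.9, 6.6]
finger_gap: 51.2
```

Run:
```python
from h import *
plan(495,-323.6,188,-0.2028)
```

```text
now [ 495.4 -324.6  189.3] yaw -0.2033 F [-0.   0.9  6.6] gap 51.2 t 8.05 j [-0.64  0.5   1.51  0.    1.12  1.13]
shift tool [-0.6 -0.9  1.3] spin deg -0.03
```

Request:
{"name": "drive_tool", "arguments": {
  "rows": [
    {"offset": [0, 0, -10], "spin": 0, "jaw": 50},
    {"offset": [0, 0, -20], "spin": 0, "jaw": 50},
    {"offset": [0, 0, -25], "spin": 0, "jaw": 50},
    {"offset": [0, 0, -25], "spin": 0, "jaw": 50},
    {"offset": [0, 0, -25], "spin": 0, "jaw": 50},
    {"offset": [0, 0, 0], "spin": 0, "jaw": 44},
    {"offset": [0, 0, 0], "spin": 0, "jaw": 40},
    {"offset": [0, 0, 0], "spin": 0, "jaw": 40},
    {"offset": [0, 0, 0], "spin": 0, "jaw": 40}
  ],
  "force": 40
}}

```text
clock: 8.95
eef_pos: [494.7, -324.2, 291.4]
eef_rot: [-3.141, 0.002, -0.204]
wrist_force: [-0.4, -0.2, -1.4]
finger_gap: 40.3
```

Run:
```python
from h import *
c=cam('wrist'); cv2.imwrite('pics/w4.png',cv2.resize(c['color'],(768,576),interpolation=cv2.INTER_CUBIC))
for t in ['tip_a','tip_b','pliers_grip']:
    for r in finder.find_in('wrist',t)[:2]: print(t,np.round(r['uv'],1),round(r['p'],2),np.round(pt(c,r['uv']),1))
np.savez('w4.npz',**{k:np.array(v) for k,v in c.items()})
plan(620,294,226,1.82)
```

```text
tip_a [225.  236.4] 0.94 [ 503.2 -310.8  204.9]
tip_a [277.1 242. ] 0.8 [ 497.2 -337.2  210.9]
tip_b [225.  236.4] 0.94 [ 503.2 -310.8  204.9]
tip_b [277.1 242. ] 0.8 [ 497.2 -337.2  210.9]
pliers_grip [249.4 234.8] 0.75 [ 421.7 -304.9   -0.7]
now [ 494.8 -324.3  292.2] yaw -0.2037 F [-0.2 -0.4 -0.3] gap 40.6 t 9.15 j [-0.64  0.4   1.41  0.    1.33  1.13]
shift tool [  -2.5 -630.9   66.2] spin deg -115.95
```

View pics/w4.png

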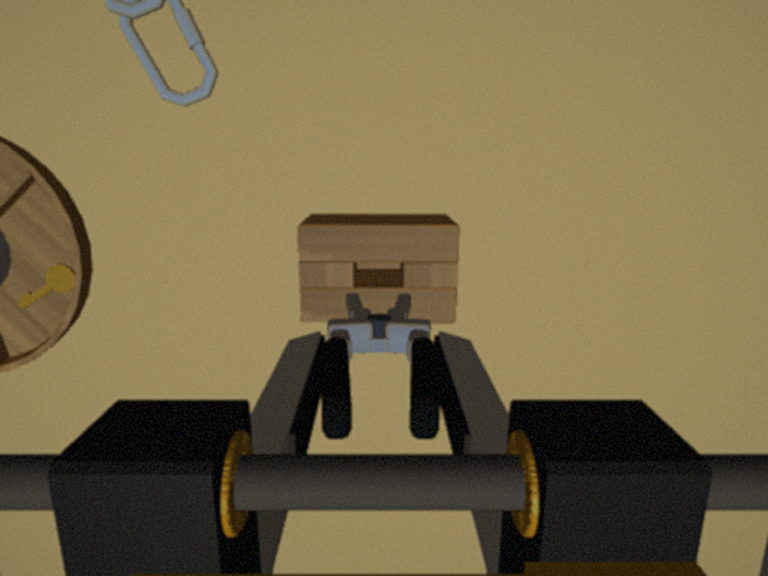

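The pliers are held upright, with the tips at about (354,297) and (403,297) in front of the empty slot. I'll zoom in to measure the tip separation.

Run:
```python
from h import *
c=dict(np.load('w4.npz'))
cv2.imwrite('pics/w4c.png',cv2.convertScaleAbs(cv2.resize(c['color'][185:265,205:300],None,fx=8,fy=7.5,interpolation=cv2.INTER_CUBIC)[:600],alpha=1.8))
d=c['depth']; np.set_printoptions(linewidth=250)
print(d[192:216:2,226:280:2].astype(int))
```

```text
[[323 323 324 324 323 323   0 324 324 324 323 324 323 323 323 323 324 325 324 324 324 324 325 324 323 322 325]
 [324 324 322 323 322 324 323 323 323 324 323 324 324 324 323 324 324 323 323 324 325 323 324 323 323 323 326]
 [325 325 325 268 269 269 269 325 324 324 323 324 324 324 324 323 324 325 324 325 270 271 269 270 324 323 323]
 [324 324 269 263 264 263 264 325 324 325 324 324 325 326 325 324 325 326 324 325 264 265 264 264 325 326 324]
 [326 325 271 258 259 258 258   0 326 326 326 326 326 325 325 326 325 325 325 260 257 258 258 259 326 326 326]
 [326 326 272 256 252 252 252 254 327 325 326 326 326 324 327 326 325 325 327 252 253 253 254 256 327 327 327]
 [327 326 326 253 248 248 247 248 328 326 326 326 327 326 328 326 326 327 326 249 249 248 249 257 326 327 325]
 [327 327 327 252 244 240 238 239 240 239 327 328 327 327 326 328 241 240 239 240 240 241 243 257 326 326 326]
 [326 329 326 253 241 237 234 234 234 235 235 326 328 328 328 327 235 235 235 234 236 237 241 257 327 327 325]
 [328 328 328 254 242 232 231 231 230 230 223 223 225 222 224 222 223 225 232 230 232 232 241 327 328 328 329]
 [219 219 219 218 220 219 218 219 219 218 218 221 220 219 219 219 219 220 219 220 220 219 220 219 222 220 219]
 [215 216 216 216 215 215 216 216 215 214 216 218 217 217 218 218 217 216 216 215 217 215 216 215 215 216 217]]
```

View pics/w4c.png

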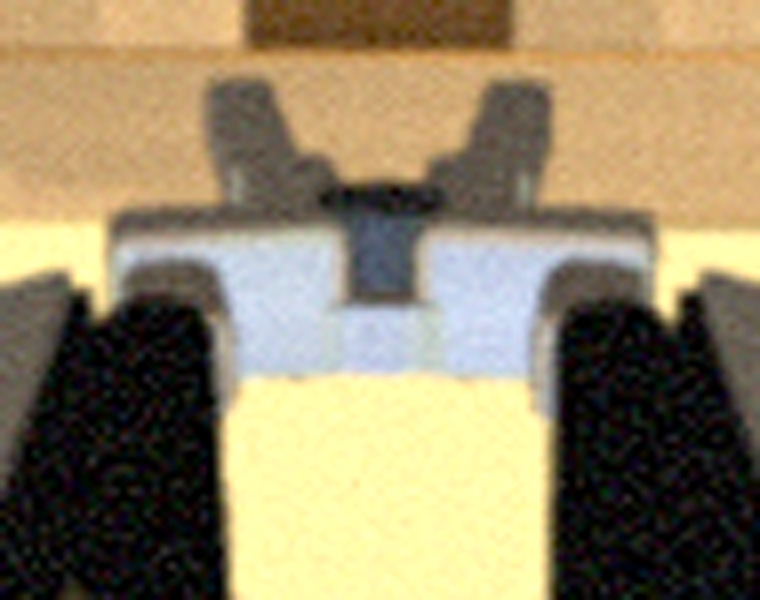

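Request:
{"name": "drive_tool", "arguments": {
  "rows": [
    {"offset": [0, -25, 0], "spin": 0, "jaw": 40},
    {"offset": [0, -40, 0], "spin": 0, "jaw": 40},
    {"offset": [0, -47, 0], "spin": 0, "jaw": 40},
    {"offset": [0, -47, 0], "spin": 0, "jaw": 40},
    {"offset": [0, -47, 0], "spin": 0, "jaw": 40},
    {"offset": [0, -47, 0], "spin": 0, "jaw": 40},
    {"offset": [0, -47, 0], "spin": 0, "jaw": 40},
    {"offset": [0, -47, 0], "spin": 0, "jaw": 40},
    {"offset": [0, -47, 0], "spin": 0, "jaw": 40},
    {"offset": [0, -47, 0], "spin": 0, "jaw": 40},
    {"offset": [0, -47, 0], "spin": 0, "jaw": 40},
    {"offset": [0, -47, 0], "spin": 0, "jaw": 40},
    {"offset": [0, -47, 0], "spin": 0, "jaw": 40},
    {"offset": [0, -31, 0], "spin": 0, "jaw": 40},
    {"offset": [-2, -18, 0], "spin": -4, "jaw": 40},
    {"offset": [0, 0, 5], "spin": -8, "jaw": 40},
    {"offset": [0, 0, 5], "spin": -8, "jaw": 40},
    {"offset": [0, 0, 5], "spin": -8, "jaw": 40},
    {"offset": [0, 0, 5], "spin": -8, "jaw": 40},
    {"offset": [0, 0, 5], "spin": -8, "jaw": 40}
  ]
}}

```text
clock: 11.15
eef_pos: [620.6, 294.0, 267.1]
eef_rot: [-3.141, 0.0, 0.57]
wrist_force: [-0.4, 0.2, -1.4]
finger_gap: 40.4
```

Request:
{"name": "drive_tool", "arguments": {
  "rows": [
    {"offset": [0, 0, 5], "spin": -8, "jaw": 38},
    {"offset": [0, 0, 5], "spin": -8, "jaw": 36},
    {"offset": [0, 0, 5], "spin": -8, "jaw": 34},
    {"offset": [0, 0, 5], "spin": -8, "jaw": 32},
    {"offset": [0, 0, 5], "spin": -8, "jaw": 30},
    {"offset": [0, 0, 5], "spin": -8, "jaw": 30},
    {"offset": [0, 0, 5], "spin": -8, "jaw": 30},
    {"offset": [0, 0, 5], "spin": -8, "jaw": 30},
    {"offset": [0, 0, 0], "spin": -8, "jaw": 30},
    {"offset": [0, 0, 0], "spin": 0, "jaw": 30},
    {"offset": [0, 0, 0], "spin": 0, "jaw": 30}
  ],
  "force": 40
}}

```text
clock: 12.25
eef_pos: [620.6, 294.0, 227.6]
eef_rot: [-3.142, 0.0, 1.817]
wrist_force: [-0.0, -0.7, -1.7]
finger_gap: 30.5
```

```bash
cat >> h.py <<'E'
def toolpts(c,P):
    s=manip.read_state(); w=s['eef_rot'][2]; d=np.asarray(P)-np.array(s['eef_pos'])
    return np.stack([d[...,0]*np.cos(w)+d[...,1]*np.sin(w),d[...,0]*np.sin(w)-d[...,1]*np.cos(w),-d[...,2]],-1)
def jaws(c):
    T=toolpts(c,cloud(c)); m=(abs(T[...,0])<14)&(abs(T[...,1])<40)
    for a in range(160,184,4):
        q=T[m&(T[...,2]>a)&(T[...,2]<a+4)]
        if len(q)<4: continue
        L=q[q[:,1]<0];R=q[q[:,1]>0]
        print(a,len(q),'y L %.1f..%.1f R %.1f..%.1f  x %.1f'%(L[:,1].min(),L[:,1].max(),R[:,1].min(),R[:,1].max(),np.median(q[:,0])) if len(L) and len(R) else '')
E
python3 - <<'E'
from h import *
c=cam('wrist'); jaws(c)
np.savez('w5.npz',**{k:np.array(v) for k,v in c.items()})
a=dict(np.load('w4.npz'))['color'][180:265,190:315]; b=c['color'][60:230,160:345]
cv2.imwrite('pics/w5.png',cv2.convertScaleAbs(cv2.resize(b,None,fx=4,fy=3.5,interpolation=cv2.INTER_CUBIC),alpha=1.8))
plan(620.4,294.2,226,1.82)
E
```

```text
160 42 y L -18.7..-11.8 R 13.5..19.5  x 1.0
164 45 y L -19.8..-12.7 R 14.3..20.6  x 0.9
168 40 y L -20.9..-14.5 R 14.5..21.6  x 0.9
172 41 y L -21.9..-15.4 R 15.5..23.5  x 0.8
176 39 y L -23.0..-15.7 R 17.3..23.8  x 0.9
180 15 y L -22.4..-17.6 R 19.1..24.7  x 1.1
now [620.6 294.  227.7] yaw 1.8168 F [ 0.6  0.3 -0.4] gap 30.5 t 12.3 j [ 0.39  0.67  1.16 -0.    1.31  0.14]
shift tool [ 0.3 -0.2  1.7] spin deg -0.18
```

View pics/w5.png

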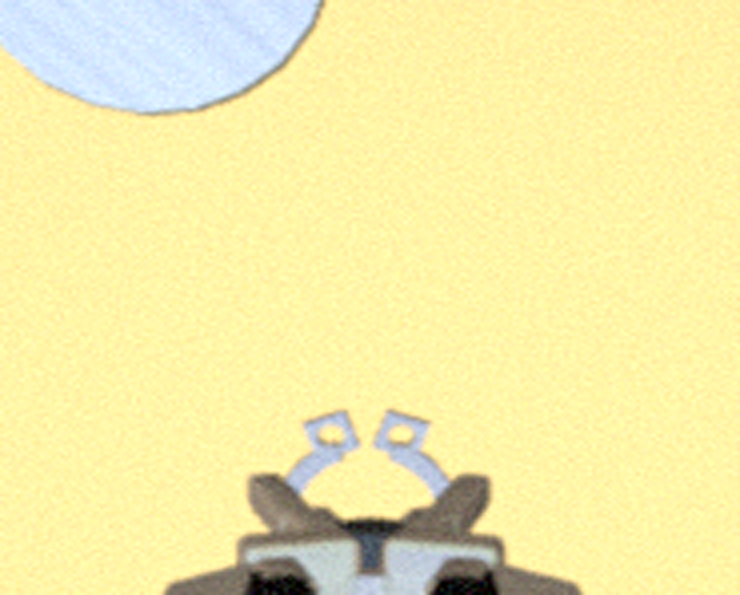

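The wrist view shows both lug holes clearly, at (330,432) and (402,432), ahead of the spread tips. At gap 30.5 the jaws span about 47.7 mm, so the lever is near 0.23. I'll relax to 49 and measure tips and holes in one picture.

Request:
{"name": "drive_tool", "arguments": {
  "rows": [
    {"offset": [0, 0, 0], "spin": 0, "jaw": 38},
    {"offset": [0, 0, 0], "spin": 0, "jaw": 46},
    {"offset": [0, 0, 0], "spin": 0, "jaw": 49},
    {"offset": [0, 0, 0], "spin": 0, "jaw": 49},
    {"offset": [0, 0, 0], "spin": 0, "jaw": 49}
  ],
  "force": 40
}}

```text
clock: 12.8
eef_pos: [620.6, 294.0, 227.7]
eef_rot: [-3.142, 0.0, 1.821]
wrist_force: [-0.1, 0.1, -0.9]
finger_gap: 49.3
```

Run:
```python
from h import *
c=cam('wrist'); jaws(c)
np.savez('w6.npz',**{k:np.array(v) for k,v in c.items()})
im=c['color'].astype(int)
m=((im[...,0]-im[...,2])>-15).astype(np.uint8)
big=(cv2.resize(m*255,None,fx=4,fy=4,interpolation=cv2.INTER_CUBIC)>127).astype(np.uint8)
roi=np.zeros_like(big); roi[640:800,900:1120]=big[640:800,900:1120]
cs,h=cv2.findContours(roi,cv2.RETR_CCOMP,cv2.CHAIN_APPROX_NONE)
for k,q in enumerate(cs):
    if 300<cv2.contourArea(q)<2500:
        M=cv2.moments(q); uv=(np.array([M['m10'],M['m01']])/M['m00']+.5)/4-.5
        print(h[0][k][3],cv2.contourArea(q)/16,uv,'world',pt(c,uv,2).round(2),'tool',toolpts(c,pt(c,uv,2)).round(2))
np.set_printoptions(linewidth=250)
print(c['depth'][184:206,236:272:2].astype(int))
plan(620.4,294.2,226,1.82)
b=c['color'][150:230,200:310]
cv2.imwrite('pics/w6.png',cv2.convertScaleAbs(cv2.resize(b,None,fx=7,fy=7,interpolation=cv2.INTER_CUBIC),alpha=1.8))
```

```text
160 29 y L -11.1..-4.3 R 6.0..12.1  x 1.0
164 28 y L -11.3..-5.2 R 6.1..12.2  x 1.1
168 24 y L -11.5..-5.2 R 6.2..12.3  x 1.1
172 27 y L -11.7..-5.4 R 6.3..12.4  x 1.2
176 23 y L -11.9..-5.5 R 6.3..12.7  x 0.9
1 32.5 [259.81875    183.89014423] world [628.24 295.96   2.  ] tool [  0.     7.92 225.66]
5 31.09375 [242.40992462 183.72374372] world [612.62 292.13   2.  ] tool [ 1.5000e-01 -8.1700e+00  2.2566e+02]
[[318 312 318 317 319 315 313 317 319 313 314 318 317 318 315 318 317 316]
 [319 314 318 318 320 314 314 319 318 315 313 317 317 317 314 318 317 319]
 [318 313 314 316 317 314 314 317 319 315 313 317 317 315 313 318 317 317]
 [319 314 314 314 315 313 315 318 319 314 314 315 314 315 314 318 317 318]
 [320 314 313 313 314 314 319 318 318 320 314 315 314 314 313 318 318 318]
 [319 315 314 315 314 318 320 319 319 318 320 314 314 315 315 318 318 319]
 [314 314 314 315 315 320 319 319 319 320 320 315 314 315 315 315 319 318]
 [316 315 315 315 317 319 319 318   0 319 320 313 315 315 316 315 320 319]
 [316 315 314 316 319 320 319 319 319 318 320 321 314 316 317 316 314 319]
 [317 314 31
[... 416 characters left out ...]
 264 263 265 317 317]
 [264 261 261 260 262 321 322 321 322 320 320 322 261 261 260 262 316 317]
 [262 258 258 258 259 321 321 321 320 322 321 321 259 259 257 259 317 317]
 [259 255 254 255 256 322 324 321 322 320 322 323 256 256 255 256 317 318]
 [254 253 252 253 253 321 323 322 322 322 321 322 252 253 254 253 317 317]
 [254 250 250 252 252 322 322 323 322 321 322 322 251 250 251 251 321 319]
 [250 247 246 248 247 323 323 324 323 323 323 323 247 248 246 249 321 318]
 [248 245 245 245 247 323 323 324 322 320 324 251 244 245 245 245 322 318]]
now [620.6 294.  227.7] yaw 1.8207 F [-0.2  0.8 -2.2] gap 49.2 t 12.85 j [ 0.39  0.67  1.16 -0.    1.31  0.14]
shift tool [ 0.2 -0.1  1.7] spin deg 0.04
```

View pics/w6.png

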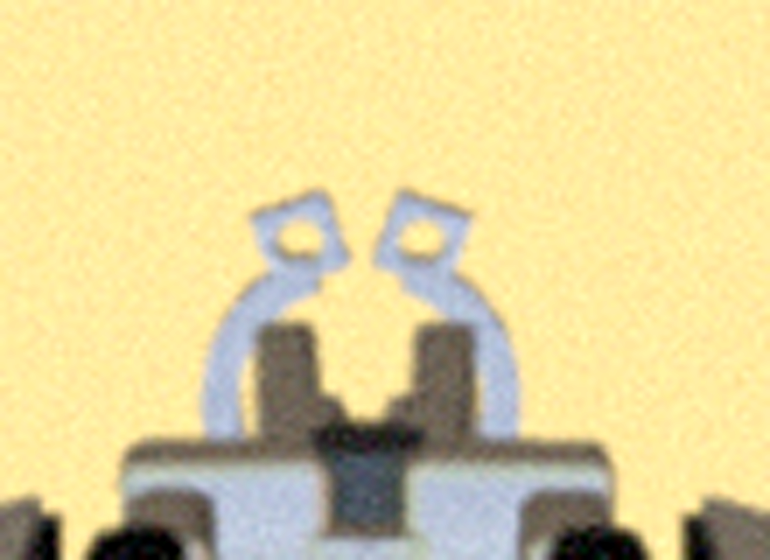

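Run:
```python
from h import *
for f in ['w6.npz','w4.npz','w5.npz']:
    c=dict(np.load(f)); P=cloud(c)
    if f=='w4.npz':
        p=np.array([494.8,-324.3,292.2]); w=-.2037; d=P-p
        T=np.stack([d[...,0]*np.cos(w)+d[...,1]*np.sin(w),d[...,0]*np.sin(w)-d[...,1]*np.cos(w),-d[...,2]],-1)
    else: T=toolpts(c,P)
    print(f)
    for a in list(range(40,184,8)):
        m=(abs(T[...,0])<30)&(abs(T[...,1])<26)&(T[...,2]>a)&(T[...,2]<a+8); q=T[m]
        if len(q)>4: print(a,len(q),np.percentile(q[:,0],[2,50,98]).round(1),np.percentile(q[:,1],[1,99]).round(1))
```

```text
w6.npz
40 310 [-7.2  2.7  9.4] [-26.  26.]
48 1401 [-8.1 -0.6  8.8] [-25.1  26. ]
56 495 [-5.6  3.9  9.3] [-25.6  26. ]
64 425 [-5.9  3.9  9.2] [-25.7  26. ]
72 393 [-5.4  3.9  9.3] [-25.8  26. ]
80 358 [-5.4  3.8  9.1] [-25.6  26. ]
88 288 [-5.   3.8  9.1] [-25.6  25.9]
96 207 [-5.4  3.8  7.7] [-24.9  26. ]
104 165 [-6.5  0.1  3.9] [-18.6  22. ]
112 559 [-8.1 -1.9  3.6] [-19.7  21.5]
120 753 [-8.5  2.3  4.5] [-20.9  22.6]
128 48 [2.6 4.1 4.3] [-11.1   9. ]
136 70 [1.3 2.1 2.5] [-9.4 10.7]
144 64 [-0.9  1.9  2.5] [-10.5  11.5]
152 53 [0.3 1.1 1.5] [-10.8  11.8]
160 57 [0.1 1.1 1.6] [-11.2  12.1]
168 51 [0.3 1.2 1.4] [-11.6  12.4]
176 24 [0.2 0.9 1.4] [-11.7  12.7]
w4.npz
40 510 [-5.5  9.4 11.3] [-25.7  25.7]
48 1507 [-6.5  1.4 11. ] [-25.2  25.1]
56 677 [-5.2  5.6 11.1] [-25.7  25.4]
64 589 [-5.2  5.7 11. ] [-25.4  25.4]
72 510 [-5.3  5.7 11.2] [-25.6  25.6]
80 426 [-2.5  5.8 11.1] [-25.4  25.6]
88 324 [ 2.9  5.8 11. ] [-25.4  25.6]
96 187 [ 3.6  5.5 10.7] [-23.9  23. ]
104 119 [-4.4  2.6  5.7] [-19.3  18.2]
112 116 [-1.9  3.5  4.2] [-20.6  19.5]
120 1093 [-7.2  1.7  5.9] [-21.9  20.
[... 246 characters left out ...]
7] [-18.5  15.7]
w5.npz
40 656 [-6.3  8.9  9.7] [-25.3  25.7]
48 1390 [-8.1  1.3  9.6] [-25.1  25.2]
56 871 [-6.7  4.3  9.6] [-25.1  25.5]
64 779 [-6.1  4.2  9.6] [-25.2  25.4]
72 646 [-6.8  4.3  9.6] [-25.2  25.7]
80 575 [-6.5  4.1  9.6] [-25.2  25.4]
88 441 [-6.5  4.2  9.6] [-23.3  24.8]
96 158 [3.2 4.1 9. ] [-17.3  19. ]
104 47 [-0.7  2.4  4.5] [-14.2  16.7]
112 121 [1.1 2.2 3.4] [-18.1  20.1]
120 859 [-8.3  1.2  4.5] [-19.3  21.3]
128 115 [0.6 4.1 4.6] [-16.7  17. ]
136 79 [0.4 2.2 4.4] [-12.2  14. ]
144 105 [-2.   2.   2.5] [-14.8  16.6]
152 79 [-4.2  0.8  1.6] [-17.6  18.5]
160 87 [-5.4  0.9  1.7] [-19.8  20.5]
168 81 [-5.5  0.8  1.6] [-21.8  22.9]
176 54 [-5.   1.   1.6] [-23.   24.8]
```

Measured in the same picture, the pin line lies about 3.1 mm behind the hole line. I'll correct for that and descend.

Request:
{"name": "drive_tool", "arguments": {
  "rows": [
    {"offset": [3.1, -0.4, 5], "spin": 0, "jaw": 50.3},
    {"offset": [0, 0, 10], "spin": 0, "jaw": 50.3},
    {"offset": [0, 0, 9], "spin": 0, "jaw": 50.3},
    {"offset": [0, 0, 8], "spin": 0, "jaw": 50.3},
    {"offset": [0, 0, 3], "spin": 0, "jaw": 50.3},
    {"offset": [0, 0, 0], "spin": 0, "jaw": 50.3}
  ],
  "force": 40
}}

```text
clock: 13.45
eef_pos: [619.3, 296.8, 191.9]
eef_rot: [-3.141, 0.0, 1.821]
wrist_force: [0.0, 0.3, -1.1]
finger_gap: 50.2
```

Run:
```python
from h import *
c=cam('wrist'); jaws(c)
np.savez('w7.npz',**{k:np.array(v) for k,v in c.items()})
plan(620.4,294.2,185,1.82)
b=c['color'][170:250,200:310]
cv2.imwrite('pics/w7.png',cv2.convertScaleAbs(cv2.resize(b,None,fx=7,fy=7,interpolation=cv2.INTER_CUBIC),alpha=1.8))
```

```text
160 29 y L -10.6..-4.6 R 5.0..11.8  x 1.0
164 23 y L -10.7..-4.8 R 5.0..11.1  x 1.1
168 27 y L -11.0..-4.8 R 5.1..11.2  x 0.9
172 23 y L -10.4..-4.9 R 5.2..11.4  x 1.1
176 25 y L -11.3..-5.8 R 5.2..11.5  x 1.0
180 6 y L -11.4..-5.1 R 6.0..11.6  x 0.8
now [619.5 296.9 192.5] yaw 1.8208 F [ 0.6 -1.1 -0.3] gap 50.2 t 13.5 j [ 0.39  0.7   1.19 -0.    1.25  0.14]
shift tool [-2.8  0.3  7.5] spin deg 0.04
```

View pics/w7.png

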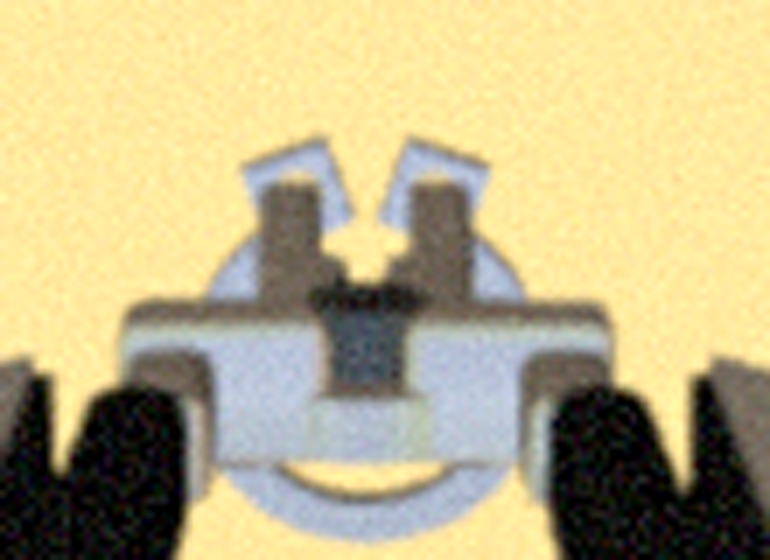

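The tips are symmetric over the lugs, and the slivers of hole still showing match a centred fit. I'll lower gently.

Request:
{"name": "drive_tool", "arguments": {
  "rows": [
    {"offset": [0, 0, 2], "spin": 0, "jaw": 50.3},
    {"offset": [0, 0, 2], "spin": 0, "jaw": 50.3},
    {"offset": [0, 0, 1], "spin": 0, "jaw": 50.3},
    {"offset": [0, 0, 0], "spin": 0, "jaw": 50.3}
  ],
  "force": 40
}}

```text
clock: 13.9
eef_pos: [619.4, 296.9, 187.5]
eef_rot: [-3.141, 0.0, 1.821]
wrist_force: [0.3, 0.2, -0.8]
finger_gap: 50.6
```

Request:
{"name": "drive_tool", "arguments": {
  "rows": [
    {"offset": [0, 0, 0.7], "spin": 0, "jaw": 50.3},
    {"offset": [0, 0, 0.5], "spin": 0, "jaw": 50.3},
    {"offset": [0, 0, 0], "spin": 0, "jaw": 50.3}
  ]
}}

```text
clock: 14.2
eef_pos: [619.4, 296.9, 186.4]
eef_rot: [-3.142, 0.0, 1.821]
wrist_force: [0.5, -0.3, -1.5]
finger_gap: 50.3
```

Request:
{"name": "drive_tool", "arguments": {
  "rows": [
    {"offset": [0, 0, 0.6], "spin": 0, "jaw": 50.3},
    {"offset": [0, 0, 0], "spin": 0, "jaw": 50.3}
  ]
}}

```text
clock: 14.4
eef_pos: [619.5, 296.9, 186.0]
eef_rot: [3.141, -0.0, 1.821]
wrist_force: [0.1, 0.6, -0.3]
finger_gap: 50.4
```

Request:
{"name": "drive_tool", "arguments": {
  "rows": [
    {"offset": [0, 0, 0.6], "spin": 0, "jaw": 50.3},
    {"offset": [0, 0, 0], "spin": 0, "jaw": 50.3}
  ]
}}

```text
clock: 14.6
eef_pos: [619.5, 297.0, 185.8]
eef_rot: [3.141, -0.0, 1.821]
wrist_force: [-0.5, 0.7, 3.0]
finger_gap: 50.6
```

Request:
{"name": "drive_tool", "arguments": {
  "rows": [
    {"offset": [0, 0, 0.6], "spin": 0, "jaw": 50.3},
    {"offset": [0, 0, 0], "spin": 0, "jaw": 50.3}
  ]
}}

```text
clock: 14.8
eef_pos: [619.7, 297.0, 185.7]
eef_rot: [3.14, -0.0, 1.821]
wrist_force: [-0.1, -1.2, 7.6]
finger_gap: 50.2
```

Request:
{"name": "drive_tool", "arguments": {
  "rows": [
    {"offset": [0, 0, 0], "spin": 0, "jaw": 48},
    {"offset": [0, 0, 0.1], "spin": 0, "jaw": 46},
    {"offset": [0, 0, 0.2], "spin": 0, "jaw": 44},
    {"offset": [0, 0, 0.2], "spin": 0, "jaw": 42},
    {"offset": [0, 0, 0.2], "spin": 0, "jaw": 40},
    {"offset": [0, 0, 0], "spin": 0, "jaw": 40},
    {"offset": [0, 0, 0], "spin": 0, "jaw": 40}
  ],
  "force": 50
}}

```text
clock: 15.5
eef_pos: [619.4, 297.2, 186.5]
eef_rot: [3.14, -0.001, 1.821]
wrist_force: [-8.2, -1.1, 19.0]
finger_gap: 41.1
```

Run:
```python
from h import *
c=cam('wrist'); jaws(c)
plan(620.4,294.2,185,1.82)
b=c['color'][150:250,190:320]
cv2.imwrite('pics/w8.png',cv2.convertScaleAbs(cv2.resize(b,None,fx=6,fy=6,interpolation=cv2.INTER_CUBIC),alpha=1.8))
```

```text
160 24 y L -14.7..-8.6 R 8.5..13.7  x 1.1
164 45 y L -14.8..-8.0 R 7.8..14.8  x 1.0
168 20 y L -15.1..-9.6 R 8.7..14.9  x 1.2
172 27 y L -16.1..-9.8 R 9.6..15.0  x 1.0
176 27 y L -16.3..-10.0 R 8.9..15.3  x 1.1
180 156 y L -19.3..-4.6 R 3.5..18.0  x -0.9
now [619.4 297.2 186.4] yaw 1.821 F [-7.9 -1.4 19.6] gap 40.8 t 15.55 j [0.39 0.71 1.19 0.   1.24 0.14]
shift tool [-3.2  0.3  1.4] spin deg 0.06
```

View pics/w8.png

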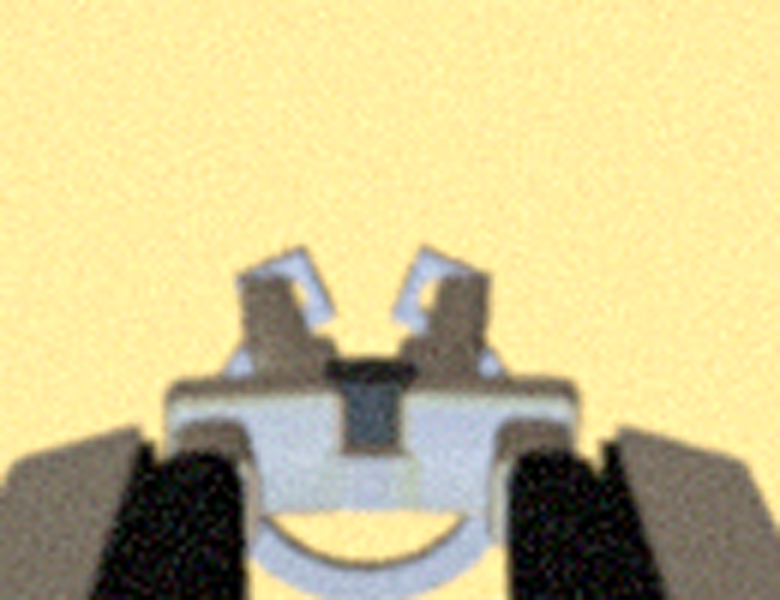

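The pins are in both holes and the ring opens symmetrically. The bench force is 19 N, so I'll ease up while spreading further.

Request:
{"name": "drive_tool", "arguments": {
  "rows": [
    {"offset": [0, 0, -0.6], "spin": 0, "jaw": 39},
    {"offset": [0, 0, -0.6], "spin": 0, "jaw": 37},
    {"offset": [0, 0, 0], "spin": 0, "jaw": 35},
    {"offset": [0, 0, 0], "spin": 0, "jaw": 33},
    {"offset": [0, 0, 0], "spin": 0, "jaw": 32},
    {"offset": [0, 0, 0], "spin": 0, "jaw": 32},
    {"offset": [0, 0, 0], "spin": 0, "jaw": 32}
  ],
  "force": 55
}}

```text
clock: 16.25
eef_pos: [620.1, 297.2, 186.9]
eef_rot: [3.138, -0.0, 1.821]
wrist_force: [0.2, 0.4, 10.1]
finger_gap: 32.5
```

```bash
cat >> h.py <<'E'
def ringm(c,zr):
    "ring outline fit at ring-top height zr, tool frame: near arc circle + extents"
    im=c['color'].astype(int); m=((im[...,0]-im[...,2])>-15)
    T=toolpts(c,cloud(c)); k=m&(T[...,2]>zr-3)&(T[...,2]<zr+5)&(abs(T[...,1])<45)&(T[...,0]<20)&(T[...,0]>-60)
    q=T[k]; print('ring px',len(q),'z',np.median(q[:,2]).round(1),'x',np.percentile(q[:,0],[1,99]).round(1),'y',np.percentile(q[:,1],[1,99]).round(1))
    for a in range(-50,16,4):
        s=q[(q[:,0]>=a)&(q[:,0]<a+4)]
        if len(s)>2: print(a,len(s),'y %.1f..%.1f'%(s[:,1].min(),s[:,1].max()),'in',np.round([s[s[:,1]<0,1].max() if (s[:,1]<0).any() else 0,s[s[:,1]>0,1].min() if (s[:,1]>0).any() else 0],1),'z %.1f'%np.median(s[:,2]))
E
python3 - <<'E'
from h import *
c=cam('wrist'); jaws(c)
plan(620.4,294.2,185,1.82); ringm(c,183)
np.savez('w9.npz',**{k:np.array(v) for k,v in c.items()})
E
```

```text
160 42 y L -18.8..-11.8 R 11.1..18.0  x 1.4
164 37 y L -19.8..-12.9 R 12.1..18.1  x 1.4
168 44 y L -21.0..-13.9 R 12.9..19.2  x 1.4
172 36 y L -22.1..-14.7 R 14.0..20.3  x 1.4
176 32 y L -23.2..-16.6 R 14.8..21.4  x 1.6
180 250 y L -25.0..-0.1 R 0.7..21.5  x -1.7
now [620.1 297.2 186.9] yaw 1.821 F [ 1.3  0.6 10.5] gap 32.5 t 16.3 j [ 0.39  0.71  1.19 -0.    1.24  0.14]
shift tool [-3.  -0.4  1.9] spin deg 0.06
ring px 400 z 183.0 x [-42.9   6.3] y [-23.7  12.2]
-46 16 y -5.2..6.6 in [-0.2  0.6] z 183.4
-42 68 y -6.8..10.7 in [-0.2  0.6] z 183.0
-38 45 y -0.2..12.4 in [-0.2  0.7] z 182.8
-34 18 y 6.4..13.0 in [0.  6.4] z 182.9
-14 14 y -23.7..4.8 in [-20.3   4.8] z 182.8
-10 21 y -22.0..7.1 in [-22.    0.7] z 183.0
-6 86 y -24.3..8.8 in [-0.1  0.7] z 183.1
-2 66 y -25.0..2.3 in [-0.1  0.7] z 183.2
2 58 y -19.4..2.3 in [-0.1  0.7] z 183.2
6 8 y -6.5..-3.3 in [-3.3  0. ] z 182.9
```

Request:
{"name": "drive_tool", "arguments": {
  "rows": [
    {"offset": [0, 0, 0], "spin": 0, "jaw": 31},
    {"offset": [0, 0, 0], "spin": 0, "jaw": 30},
    {"offset": [0, 0, 0], "spin": 0, "jaw": 30},
    {"offset": [0, 0, -2], "spin": 0, "jaw": 30},
    {"offset": [0, 0, -4], "spin": 0, "jaw": 30},
    {"offset": [0, 0, -8], "spin": 0, "jaw": 30},
    {"offset": [0, 0, -12], "spin": 0, "jaw": 30},
    {"offset": [0, 0, -16], "spin": 0, "jaw": 30},
    {"offset": [0, 0, -20], "spin": 0, "jaw": 30},
    {"offset": [0, 0, -20], "spin": 0, "jaw": 30},
    {"offset": [0, 0, 0], "spin": 0, "jaw": 30}
  ],
  "force": 58
}}

```text
clock: 17.4
eef_pos: [620.0, 297.2, 271.5]
eef_rot: [3.136, -0.001, 1.821]
wrist_force: [0.1, 0.4, -0.4]
finger_gap: 30.4
```

```bash
cat >> h.py <<'E'
def ringc(c,zt,z0=-2.5,z1=3.5):
    "points near plane tool z = zt, no colour test"
    T=toolpts(c,cloud(c)); k=(T[...,2]>zt+z0)&(T[...,2]<zt+z1)&(abs(T[...,1])<45)&(T[...,0]<20)&(T[...,0]>-60)
    return T[k],k
E
python3 - <<'E'
from h import *
c=cam('wrist'); jaws(c)
plan(620.4,294.2,185,1.82)
np.savez('w10.npz',**{k:np.array(v) for k,v in c.items()})
q,k=ringc(c,183,-6,6); print(len(q),np.histogram(q[:,2],bins=12,range=(177,189)))
for a in range(-56,16,4):
    s=q[(q[:,0]>=a)&(q[:,0]<a+4)]
    if len(s)>2: print(a,len(s),'y %.1f..%.1f'%(s[:,1].min(),s[:,1].max()),'in',[np.round(s[s[:,1]<0,1].max() if (s[:,1]<0).any() else 0,1),np.round(s[s[:,1]>0,1].min() if (s[:,1]>0).any() else 0,1)],'z %.1f'%np.median(s[:,2]))
E
```

```text
160 43 y L -19.8..-13.5 R 13.5..19.7  x 1.1
164 42 y L -21.5..-14.4 R 13.6..20.7  x 1.2
168 39 y L -22.7..-14.7 R 14.6..21.7  x 1.1
172 37 y L -23.9..-16.6 R 15.5..22.9  x 1.2
176 31 y L -24.0..-17.5 R 17.3..23.0  x 1.2
now [619.7 297.  269.1] yaw 1.8209 F [-0.6 -0.1 -2.1] gap 30.6 t 17.45 j [0.39 0.64 1.11 0.   1.39 0.14]
shift tool [-2.9  0.  84.1] spin deg 0.05
18 (array([5, 2, 8, 3, 0, 0, 0, 0, 0, 0, 0, 0]), array([177., 178., 179., 180., 181., 182., 183., 184., 185., 186., 187.,
       188., 189.]))
0 16 y -23.9..22.9 in [np.float64(-18.6), np.float64(17.5)] z 179.2
```

Run:
```python
from h import *
c=dict(np.load('w10.npz')); P=cloud(c); T=toolpts(c,P)
k=(T[...,2]>181)&(abs(T[...,1])<70)&(abs(T[...,0])<70)
print(np.histogram(T[k][:,2],bins=range(180,280,4)))
im=c['color'].astype(int); m=((im[...,0]-im[...,2])>-15)
k2=m&k&(T[...,2]<263.5); q=T[k2]; print(len(q)); 
if len(q): print(np.c_[q[::max(1,len(q)//25)]].round(1))
k3=m&(T[...,2]>=262); q=P[k3]; n,l,st,ce=cv2.connectedComponentsWithStats(k3.astype(np.uint8))
for i in range(1,n):
    if st[i,4]>60: print(st[i],P[l==i].mean(0).round(1))
```

```text
(array([    0,     0,     0,     0,     0,     0,     0,     0,     0,
           0,     0,     0,     0,     0,     0,     0,     0,     0,
           0,     0,    10,   997, 13697,     2]), array([180, 184, 188, 192, 196, 200, 204, 208, 212, 216, 220, 224, 228,
       232, 236, 240, 244, 248, 252, 256, 260, 264, 268, 272, 276]))
2
[[ -2.7   3.6 263. ]
 [ -7.  -20.4 263.4]]
[238 168  25  40 254] [625.4 287.3   3.8]
[223 172  13  24 128] [599.6 283.7   3.8]
[  93  199   62   61 1036] [501.  206.2   3.8]
[ 28 340  35  18 222] [438.3  35.8   3.8]
```

Run:
```python
from h import *
c=dict(np.load('w10.npz')); P=cloud(c)
im=c['color'].astype(int); m=((im[...,0]-im[...,2])>-15); z=P[...,2]
for v in range(160,232):
    print(v,''.join('.' if not m[v,u] else ('#' if z[v,u]<8 else 'P') for u in range(215,292)) if True else '')
```

```text
160 .............................................................................
161 .............................................................................
162 .............................................................................
163 .............................................................................
164 .............................................................................
165 .............................................................................
166 .............................................................................
167 .............................................................................
168 ........................#########............................................
169 .......................##########............................................
170 ........................###...###............................................
171 .......................###.....##............................................
172 .............###.......##......##............................................
173 ............#####......###....
[... 4103 characters left out ...]
PPPPPPPPPPPPPPPPPPPPP..P.PPPPPP.PPPPPPPPPP..
224 PP.P.P.PPPP..PPPPPPPPPPPPPPPPPPPPPPPPPPPPPPPPPPPPPPPPPP.PPPPPP.PPPPPPP.PPPPPP
225 PP.PPPPPPPPPPPPPPPPPPPPPPPPPPPPPPPPPPPPPPPPPPPPPPPPPPPPPPPPPPPPPPPPPPPP.PPP..
226 .PPP..PPPPPPPPPPPPPPPPPPPPPPPPPPPPPPPPPPPPPPPPPPPPPP.PPPPPPPPPPPPPPPPPP.PPPP.
227 .P.PPPPPPPPPPPPPPPPPPPPPPPPPPPPPPPPPPPPPPPPPPPPPPPPPPPPPPPPPPPPPPPPPPPP..PPPP
228 PP.PPPPPPPPPPPPPPPP.PPPPPPPPPPPPPPPPPPPPPPPPPPPPPPPPPPPPPPPPPPPPPPPPPPP.P.PP.
229 ..PPPPPPPPPPPPPPPPPPPPPPPPPPPPPPPPPPPPPPPPPPPPPPPPPPPPPPPPPPPPPPPPPPPPPPPPP..
230 ..P..PPPPPPPPPPPPPPPPPPPPPPPPPPPPPPPPPPPPPPPPPPPPPPPPPPPPPPPPPPPPPPPP.PPPPPPP
231 P.PP.PPPPPPPPPPPPPPPPPPPPPPPPPPPPPPPPPPPPPPPPPPPPPPPPPPPPPPPPPPPPPP.PPPPPPPPP
```

Run:
```python
from h import *
c=dict(np.load('w9.npz')); P=cloud(c); im=c['color'].astype(int); m=((im[...,0]-im[...,2])>-15); z=P[...,2]
for v in range(178,216):
    print(v,''.join(('p' if z[v,u]>9 else '.') if not m[v,u] else ('#' if z[v,u]<9 else 'P') for u in range(212,292)))
for v in range(228,262,2):
    print(v,''.join(('p' if z[v,u]>9 else '.') if not m[v,u] else ('#' if z[v,u]<9 else 'P') for u in range(205,300)))
for f,tz in (('w5.npz',227.7),('w6.npz',227.7),('w10.npz',269.1)):
    c=dict(np.load(f)); z=cloud(c)[...,2]
    # lowest jaw pixel heights
    print(f,[round(tz-np.nanmin(np.where(z[180:215,a:b]>25,z[180:215,a:b],np.nan)),1) for a,b in ((222,250),(255,285))])
```

```text
178 ................................................................................
179 ................................................................................
180 ................................................................................
181 ................................................................................
182 ................................................................................
183 ................................................................................
184 ................................................................................
185 ................................................................................
186 ................................................................................
187 ................................................................................
188 ..............................#####.............................................
189 .............................#############......................................
190 .............................#############..................................
[... 3268 characters left out ...]
PPPPPPp................ppPPPPPPPPPPPPPPPPPPPPPPPPPPPPPPPppPPp
252 PPppPPPpPPPPPPPPPPppPPPPPPpPPPPPPPPPPPPPPp...............ppPPPPPPPPPPPPPPPPPPPPPPPPPPPPPPPpppPP
254 pPPpPPPPPPPPPPPPPp..ppPPPPPPPPPPPPPPPPPPPPp.............ppPPPPPPPPPPPPPPPPPPP.pPPPPPPPPPPppPpPP
256 pPPPPpPPPPPPPPPPPp...pPPPPPPPPPPPPPPPPPPPPPp............pPPPPPPPPPPPPPPPPPPPp.pPPPPPPPPPPPPPPPp
258 PPpPPPPPPPPPPPPPPp...pPPPPPPPPPPPPPPPPPPPPPPp..........pPPPPPPPPPPPPPPPPPPPp..ppPPPPPPPPPPPPPPp
260 PPPpPPPPPPPPPPPPp.....ppPPPPPPPPPPPPPPPPPPPPPp........ppPPPPPPPPPPPPPPPPPPPp...pPPPPPPPPPPPPPpp
w5.npz [np.float64(182.0), np.float64(183.0)]
w6.npz [np.float64(179.8), np.float64(180.2)]
w10.npz [np.float64(180.6), np.float64(180.9)]
```

Only the left pin was holding when I lifted: the right one slipped out during the spread. The ring is back on the bench, closed and turned a little. I'll relax the pliers, remeasure and repeat with a lighter press.

Request:
{"name": "drive_tool", "arguments": {
  "rows": [
    {"offset": [0, 0, 0], "spin": 0, "jaw": 38},
    {"offset": [0, 0, 10], "spin": 0, "jaw": 45},
    {"offset": [0, 0, 15], "spin": 0, "jaw": 49},
    {"offset": [0, 0, 14], "spin": 0, "jaw": 50.3},
    {"offset": [0, 0, 0], "spin": 0, "jaw": 50.3},
    {"offset": [0, 0, 0], "spin": 0, "jaw": 50.3}
  ],
  "force": 40
}}

```text
clock: 18.05
eef_pos: [619.4, 296.9, 227.5]
eef_rot: [-3.141, 0.0, 1.821]
wrist_force: [-0.2, 0.1, -0.3]
finger_gap: 50.2
```

```bash
cat >> h.py <<'E'
def holes(c,roi=(600,900,840,1200)):
    im=c['color'].astype(int); m=((im[...,0]-im[...,2])>-15).astype(np.uint8); m[cloud(c)[...,2]>9]=0
    big=(cv2.resize(m*255,None,fx=4,fy=4,interpolation=cv2.INTER_CUBIC)>127).astype(np.uint8)
    r=np.zeros_like(big); v0,u0,v1,u1=roi; r[v0:v1,u0:u1]=big[v0:v1,u0:u1]
    cs,h=cv2.findContours(r,cv2.RETR_CCOMP,cv2.CHAIN_APPROX_NONE); out=[]
    for k,q in enumerate(cs):
        if h[0][k][3]>=0 and 250<cv2.contourArea(q)<2500:
            M=cv2.moments(q); uv=(np.array([M['m10'],M['m01']])/M['m00']+.5)/4-.5; w=pt(c,uv,2); out.append(w)
            print('hole',cv2.contourArea(q)/16,uv.round(1),'world',w.round(2),'tool',toolpts(c,w).round(2))
    return out
E
python3 - <<'E'
from h import *
c=cam('wrist'); jaws(c); plan(620,297)
np.savez('w11.npz',**{k:np.array(v) for k,v in c.items()})
o=holes(c,(560,800,840,1200))
if len(o)==2:
    a,b=sorted(o,key=lambda p:toolpts(c,p)[1]); d=(b-a)[:2]; w=np.arctan2(d[1],d[0])+np.pi/2; M=(a+b)[:2]/2
    print('sep',np.hypot(*d),'yaw',w,'TCP',M-(-3.05*np.array([np.cos(w),np.sin(w)])+.15*np.array([np.sin(w),-np.cos(w)])))
z=cloud(c)[...,2]; print([round(manip.read_state()['eef_pos'][2]-np.nanmin(np.where(z[180:215,a:b]>25,z[180:215,a:b],np.nan)),1) for a,b in ((222,250),(255,285))])
E
```

```text
160 27 y L -10.7..-4.7 R 4.9..11.6  x 1.0
164 27 y L -10.9..-4.7 R 5.0..11.8  x 0.9
168 27 y L -11.0..-4.9 R 5.0..11.9  x 0.9
172 24 y L -11.3..-5.0 R 5.1..12.0  x 1.0
176 23 y L -11.3..-5.1 R 5.9..11.5  x 1.1
180 7 y L -10.7..-5.2 R 6.0..10.8  x 0.8
now [619.5 297.  228.3] yaw 1.8208 F [ 0.2 -0.6 -1.2] gap 50.3 t 18.1 j [0.39 0.67 1.16 0.   1.32 0.14]
shift tool [-0.1  0.5 -0. ] spin deg -0.0
hole 34.25 [228.1 186.8] world [599.05 288.85   2.  ] tool [ -2.78 -21.86 226.26]
hole 30.21875 [244.4 181.2] world [612.36 297.73   2.  ] tool [  2.53  -6.77 226.26]
sep 15.997702637879138 yaw 2.159485710033858 TCP [603.88560717 295.74247482]
[np.float64(181.8), np.float64(181.1)]
```

Request:
{"name": "drive_tool", "arguments": {
  "rows": [
    {"offset": [2.7, -15.4, 0], "spin": 0, "jaw": 50.3},
    {"offset": [0, 0, 0], "spin": -6.5, "jaw": 50.3},
    {"offset": [0, 0, 0], "spin": -6.5, "jaw": 50.3},
    {"offset": [0, 0, 0], "spin": -6.4, "jaw": 50.3},
    {"offset": [0, 0, 0], "spin": 0, "jaw": 50.3}
  ]
}}

```text
clock: 18.6
eef_pos: [604.0, 295.8, 229.0]
eef_rot: [3.14, 0.0, 2.161]
wrist_force: [-0.1, -0.3, -0.9]
finger_gap: 50.1
```

Run:
```python
from h import *
c=cam('wrist'); jaws(c); plan(603.89,295.74,None,2.1595)
o=holes(c,(560,800,840,1200))
T=[toolpts(c,p) for p in o]; T.sort(key=lambda p:p[1]); 
if len(T)==2: d=T[1]-T[0]; print('mid',(T[0]+T[1])/2,'spin err deg',np.degrees(np.arctan2(d[0],d[1])))
```

```text
160 29 y L -10.3..-4.3 R 5.4..12.1  x 0.7
164 25 y L -10.5..-4.4 R 5.4..12.2  x 0.6
168 21 y L -10.7..-4.5 R 5.5..12.4  x 0.5
172 29 y L -10.8..-4.6 R 5.5..11.7  x 0.6
176 21 y L -11.0..-4.7 R 6.3..12.0  x 0.5
now [604.  295.8 228.8] yaw 2.1572 F [ 0.3  0.7 -2. ] gap 50.4 t 18.65 j [ 0.4   0.63  1.21  0.    1.3  -0.19]
shift tool [ 0.  -0.1 -0. ] spin deg -0.13
hole 31.28125 [260.  186.3] world [612.43 297.83   2.  ] tool [ -2.96   8.2  226.8 ]
hole 30.21875 [242.7 186.2] world [599.03 288.92   2.  ] tool [ -2.97  -7.89 226.8 ]
mid [-2.96596885e+00  1.53773317e-01  2.26797764e+02] spin err deg 0.04197919252285012
```

Request:
{"name": "drive_tool", "arguments": {
  "rows": [
    {"offset": [0.3, -0.2, 10], "spin": 0, "jaw": 50.3},
    {"offset": [0, 0, 12], "spin": 0, "jaw": 50.3},
    {"offset": [0, 0, 10], "spin": 0, "jaw": 50.3},
    {"offset": [0, 0, 5], "spin": 0, "jaw": 50.3},
    {"offset": [0, 0, 2], "spin": 0, "jaw": 50.3},
    {"offset": [0, 0, 1.5], "spin": 0, "jaw": 50.3},
    {"offset": [0, 0, 1], "spin": 0, "jaw": 50.3},
    {"offset": [0, 0, 0], "spin": 0, "jaw": 50.3}
  ]
}}

```text
clock: 19.45
eef_pos: [603.6, 295.9, 187.0]
eef_rot: [3.141, 0.0, 2.159]
wrist_force: [-0.3, -0.1, -0.8]
finger_gap: 50.7
```

Request:
{"name": "drive_tool", "arguments": {
  "rows": [
    {"offset": [0, 0, 0.7], "spin": 0, "jaw": 50.3},
    {"offset": [0, 0, 0.5], "spin": 0, "jaw": 50.3},
    {"offset": [0, 0, 0], "spin": 0, "jaw": 50.3}
  ]
}}

```text
clock: 19.75
eef_pos: [603.8, 296.0, 186.6]
eef_rot: [3.14, 0.0, 2.159]
wrist_force: [-1.5, -0.7, 6.8]
finger_gap: 50.3
```

Request:
{"name": "drive_tool", "arguments": {
  "rows": [
    {"offset": [0, 0, 0], "spin": 0, "jaw": 48},
    {"offset": [0, 0, 0], "spin": 0, "jaw": 46},
    {"offset": [0, 0, 0], "spin": 0, "jaw": 45},
    {"offset": [0, 0, 0], "spin": 0, "jaw": 45}
  ],
  "force": 50
}}

```text
clock: 20.15
eef_pos: [603.6, 295.9, 187.0]
eef_rot: [3.14, 0.0, 2.159]
wrist_force: [-4.2, -1.3, 10.4]
finger_gap: 45.3
```

Request:
{"name": "drive_tool", "arguments": {
  "rows": [
    {"offset": [0, 0, 0], "spin": 0, "jaw": 43.5},
    {"offset": [0, 0, 0], "spin": 0, "jaw": 42},
    {"offset": [0, 0, 0], "spin": 0, "jaw": 42}
  ]
}}

```text
clock: 20.45
eef_pos: [603.8, 295.9, 187.3]
eef_rot: [3.14, 0.001, 2.159]
wrist_force: [-3.0, -1.7, 11.4]
finger_gap: 42.6
```

```bash
cat >> h.py <<'E'
def asc(c,v0,v1,u0,u1,zc=9,sv=1):
    z=cloud(c)[...,2]; im=c['color'].astype(int); m=((im[...,0]-im[...,2])>-15)
    for v in range(v0,v1,sv): print(v,''.join(('p' if z[v,u]>zc else '.') if not m[v,u] else ('#' if z[v,u]<zc else 'P') for u in range(u0,u1)))
E
python3 - <<'E'
from h import *
c=cam('wrist'); jaws(c); plan(603.89,295.74,None,2.1595); asc(c,186,212,215,290)
E
```

```text
160 29 y L -12.4..-6.5 R 7.6..13.7  x 0.9
164 30 y L -13.5..-6.6 R 7.7..13.8  x 0.7
168 31 y L -13.6..-7.4 R 7.9..14.8  x 0.9
172 26 y L -13.8..-7.6 R 8.7..15.0  x 0.8
176 20 y L -14.1..-9.3 R 8.8..15.2  x 0.9
180 150 y L -18.6..-3.1 R 3.4..18.0  x -1.2
now [603.8 295.9 187.3] yaw 2.1594 F [-2.6 -1.6 11.2] gap 43.0 t 20.5 j [ 0.4   0.67  1.25 -0.    1.22 -0.19]
shift tool [-0.2  0.  -0. ] spin deg -0.0
186 ...........................................................................
187 ...........................................................................
188 ...........................................................................
189 ...........................................................................
190 ...........................................................................
191 ..........................###................##............................
192 ........................#####...............######.........................
193 .....................#########..............########.......................
194 ...................###########.............#######
[... 685 characters left out ...]
...pppppppPPP###............###PPpPPppPPp...................
204 ..................pppPppPpPP#................#PPpPPPpPPp...................
205 ..................pPppPpppPPppp............ppPppppPpppPp...................
206 ..................PPppPpPPpPpppp..........pppPpPPPpPpPP#...................
207 .................#PPPPpPPppPPPPpp........ppPPPPPPpPPpPP##..................
208 ................###PPPpppPPpPPPPp........pPPPPPppPpPPPP###.................
209 ...............####PPPPPpPppppPPpppppppppPPPPpppPppPPPP####................
210 ..............#####PPPppPPPpPPPPPPPPPPPPPPPPPPppPPPpPPP####................
211 ..............#####PPpppPPpPpPPPPPPPPPPPPPPPPPPPPppPPPP#####...............
```

Request:
{"name": "drive_tool", "arguments": {
  "rows": [
    {"offset": [0, 0, -0.2], "spin": 0, "jaw": 40.5},
    {"offset": [0, 0, -0.2], "spin": 0, "jaw": 39},
    {"offset": [0, 0, 0], "spin": 0, "jaw": 39}
  ]
}}

```text
clock: 20.8
eef_pos: [603.9, 296.0, 187.7]
eef_rot: [3.139, 0.0, 2.159]
wrist_force: [-0.2, -0.8, 9.3]
finger_gap: 39.5
```

Request:
{"name": "drive_tool", "arguments": {
  "rows": [
    {"offset": [0, 0, -0.1], "spin": 0, "jaw": 37.5},
    {"offset": [0, 0, -0.1], "spin": 0, "jaw": 36},
    {"offset": [0, 0, 0], "spin": 0, "jaw": 36}
  ]
}}

```text
clock: 21.1
eef_pos: [603.6, 295.9, 187.9]
eef_rot: [3.14, 0.0, 2.16]
wrist_force: [-4.6, -2.3, 13.0]
finger_gap: 36.6
```

Run:
```python
from h import *
c=cam('wrist'); jaws(c); plan(603.89,295.74,None,2.1595); asc(c,188,212,215,290)
```

```text
160 34 y L -16.4..-9.5 R 9.8..15.7  x 1.0
164 38 y L -16.6..-9.6 R 9.9..16.8  x 1.2
168 33 y L -17.7..-10.5 R 10.8..17.0  x 1.0
172 32 y L -17.8..-11.6 R 11.7..18.1  x 1.3
176 33 y L -19.0..-12.5 R 11.8..18.2  x 1.2
180 78 y L -20.9..-8.1 R 7.3..20.4  x -0.2
now [603.6 295.8 187.9] yaw 2.1595 F [-3.6 -2.9 12.6] gap 36.5 t 21.15 j [ 0.4   0.67  1.25 -0.    1.22 -0.19]
shift tool [-0.2  0.2 -0. ] spin deg 0.0
188 ...........................................................................
189 ...........................................................................
190 ....................##............................##.......................
191 ..................#####..........................#####.....................
192 ................#######..........................#######...................
193 ...............#########........................#########..................
194 ..............###########.......................###########................
195 ............###P#PP######......................###..p#.PP#P.#..............
196 ...........##pppPPPpp.####...................
[... 530 characters left out ...]
pppPpPpPpp.......................pPPpppPpPPpp...............
204 .............pppPPppPppppppp................ppppppppppPpPPp................
205 .............ppPpPppPPPPPppppp.............ppppppPpPpPPPPPp................
206 ..............PppPpPppppppPPPp.............ppPPPPpPpPPpPPPP................
207 .............#PPPppPpPpPpPPPppp............ppPpPPppppPPPPP##...............
208 ............###PpPPpppPPpppPpPpp.ppppppppppPPpPPpPppPPPpPP###..............
209 ...........####PPPPpppppPPpPPPPPPPPPPPPPPPPPPPpppPPpPpPPPP###..............
210 ...........####PPPPppppPPpPPPPPPPPPPPPPPPPPPPPpPPPPpPPpPP#####.............
211 ..........####PPPPPPPppPPPPPpPPPPPPPPPPPPPPPPpPPppPPppPpPPPPPPppppp........
```

Request:
{"name": "drive_tool", "arguments": {
  "rows": [
    {"offset": [0, 0, -0.2], "spin": 0, "jaw": 35},
    {"offset": [0, 0, -0.2], "spin": 0, "jaw": 33.5},
    {"offset": [0, 0, 0], "spin": 0, "jaw": 33.5}
  ]
}}

```text
clock: 21.45
eef_pos: [603.5, 295.7, 188.0]
eef_rot: [3.141, 0.0, 2.16]
wrist_force: [-6.3, -4.2, 11.3]
finger_gap: 34.0
```

Request:
{"name": "drive_tool", "arguments": {
  "rows": [
    {"offset": [0, 0, -0.2], "spin": 0, "jaw": 32},
    {"offset": [0, 0, -0.2], "spin": 0, "jaw": 31},
    {"offset": [0, 0, 0], "spin": 0, "jaw": 31}
  ],
  "force": 58
}}

```text
clock: 21.75
eef_pos: [603.3, 295.7, 188.1]
eef_rot: [-3.141, 0.0, 2.16]
wrist_force: [-6.0, -4.4, 11.3]
finger_gap: 31.7
```

Run:
```python
from h import *
c=cam('wrist'); jaws(c); plan(603.89,295.74,None,2.1595); asc(c,186,212,210,295); asc(c,228,256,205,300,9,2)
```

```text
160 41 y L -19.0..-12.7 R 10.9..17.1  x 1.0
164 42 y L -20.1..-13.8 R 11.1..18.1  x 1.3
168 33 y L -21.0..-14.9 R 12.0..18.2  x 1.2
172 40 y L -22.1..-15.7 R 12.9..19.3  x 1.2
176 40 y L -23.3..-17.5 R 14.0..20.4  x 1.2
180 61 y L -24.4..-12.4 R 8.6..21.4  x 1.0
now [603.3 295.6 188.1] yaw 2.1595 F [-7.  -3.9 11. ] gap 31.7 t 21.8 j [ 0.4   0.67  1.25 -0.    1.22 -0.19]
shift tool [-0.2  0.6 -0. ] spin deg -0.0
186 .....................................................................................
187 .....................................................................................
188 .....................................................................................
189 .....................................................................................
190 ....................#.....................................###........................
191 ..................####...................................#####.......................
192 .................######..................................#######.....................
193 ................########...........................
[... 2354 characters left out ...]

242 PpppPPPPpPPPPPPPPPPPPPPPPPPPPPPPPPPPP######........#P######PPPPPPPPPPPPPPPPPPPPPPPPPPpPppPPpppp
244 PppPpPpPPPPPPPPPPPPPPPPPPPPPPPPPPPPPPP####################PPPPPPPPPPPPPPPPPPPPPPPPPPPPppPpPpppP
246 PPpPPPPPppPPPPPPPPPPPPPPPPPPPPPPPPPPPPP###################PPPPPPPPPPPPPPPPPPPPPPPPPPPPPPpPPPppp
248 PPPpPPpPPPPPPPPpPPPPPPPPPPPPPPPPPPPPPPPPP###########.....pPPpPPPPPPPPPPPPPPPPPPPPPPPPPPPPPPpPpp
250 ppPPPpPPpPPPPPPPPPPPPPPPPPPPPPPPPPPPPPPPp................pPPPPPPPPPPPPPPPPPPPPPPPPPPPPPPPPPPpPP
252 pPPpPpPPPPPPPPPPPPPPPPPPPPPPPPPPPPPPPPPPPp..............ppPPPPPPPPPPPPPPPPPPPPPPPPPPPPPPPPpPPPP
254 ppPPPpPpPPPPPPPPPPP.pPPPPPPPPPPPPPPPPPPpPpp............ppPPPPPPPPPPPPPPPPPPp.pPPPPPPPPPPPPPPPPP
```

Both pins are still engaged. I'll relieve the sideways force a little, then lift slowly.

Request:
{"name": "drive_tool", "arguments": {
  "rows": [
    {"offset": [0, -0.5, -0.3], "spin": 0, "jaw": 31},
    {"offset": [0, -0.3, -0.3], "spin": 0, "jaw": 31},
    {"offset": [0, 0, -0.3], "spin": 0, "jaw": 31},
    {"offset": [0, 0, -0.3], "spin": 0, "jaw": 31},
    {"offset": [0, 0, 0], "spin": 0, "jaw": 31}
  ]
}}

```text
clock: 22.3
eef_pos: [602.8, 295.4, 188.2]
eef_rot: [-3.142, 0.0, 2.16]
wrist_force: [-3.3, -3.3, 5.8]
finger_gap: 31.8
```

Request:
{"name": "drive_tool", "arguments": {
  "rows": [
    {"offset": [0, 0, -0.4], "spin": 0, "jaw": 31},
    {"offset": [0, 0, -0.4], "spin": 0, "jaw": 31},
    {"offset": [0, 0, -0.5], "spin": 0, "jaw": 31},
    {"offset": [0, 0, -0.7], "spin": 0, "jaw": 31},
    {"offset": [0, 0, -1], "spin": 0, "jaw": 31},
    {"offset": [0, 0, -1], "spin": 0, "jaw": 31},
    {"offset": [0, 0, -1], "spin": 0, "jaw": 31},
    {"offset": [0, 0, 0], "spin": 0, "jaw": 31}
  ]
}}

```text
clock: 23.1
eef_pos: [602.9, 295.4, 193.3]
eef_rot: [3.141, 0.0, 2.159]
wrist_force: [0.7, 0.2, -1.5]
finger_gap: 31.7
```

Run:
```python
from h import *
c=cam('wrist'); jaws(c); plan(603.89,295.74,None,2.1595); asc(c,186,212,210,295,3+9);
P=cloud(c);im=c['color'].astype(int); m=((im[...,0]-im[...,2])>-15)&(P[...,2]<14)
for n,s in (('lug',np.s_[188:203,205:300]),('far',np.s_[234:256,225:275])): print(n,m[s].sum(),np.median(P[s][m[s]][:,2]))
```

```text
160 48 y L -18.1..-11.1 R 11.9..18.7  x 0.8
164 40 y L -19.1..-12.2 R 12.7..19.7  x 0.6
168 36 y L -19.3..-13.0 R 13.7..20.8  x 0.9
172 42 y L -20.4..-14.0 R 14.6..21.9  x 0.7
176 35 y L -21.6..-14.2 R 16.4..23.0  x 0.8
180 36 y L -22.8..-10.7 R 15.2..23.1  x 0.8
now [602.8 295.4 193.1] yaw 2.1595 F [-0.2  0.4 -1.3] gap 31.7 t 23.15 j [ 0.4   0.67  1.25  0.    1.23 -0.19]
shift tool [-0.3  1.  -0. ] spin deg -0.0
186 .....................................................................................
187 .....................................................................................
188 .....................................................................................
189 .....................................................................................
190 .....................................................................................
191 .....................###.....................................##......................
192 ....................#####...................................#####....................
193 ..................#######........................
[... 1008 characters left out ...]
ppp...............
205 ...............pppppppPppPPppppppp.................ppppppppppppPpppPp................
206 ................pppppPpppppppPPpPpp...............ppppPpPpPppPpppPPPp................
207 ................pPPPpPPppppPpPPpPpp....ppppppp....pPPppppppPpppPPpPP.................
208 ................#PpppPPppppppPpppPPppppppPPPPppppppPPpPPppPPPPPPPPPP#................
209 ...............##PPp.PpppPPpppPPpPPPPPPPPPPPPPPPPPPPpPpPppppppPPPPP##................
210 ...............###PPPPPppppppPpPPPPPPPPPPPPPPPPPPPPPpPppPpPpppPPPP####...............
211 ..............#####PpPPppppPPPPppppPPPPPPPPPPPPPPPpPPpPPpppPpPpPpPP###...............
lug 118 8.395907383024669
far 124 7.447873936898636
```

The ring is lifted on both pins and level. I'll open it slightly more, raise it and carry it to the tray.

Request:
{"name": "drive_tool", "arguments": {
  "rows": [
    {"offset": [0, 0, -3], "spin": 0, "jaw": 30.3},
    {"offset": [0, 0, -6], "spin": 0, "jaw": 29.8},
    {"offset": [0, 0, -9], "spin": 0, "jaw": 29.3},
    {"offset": [0, 0, -13], "spin": 0, "jaw": 29.3},
    {"offset": [0, 0, -16], "spin": 0, "jaw": 29.3},
    {"offset": [-5, -3, -16], "spin": 0, "jaw": 29.3},
    {"offset": [-10, -7, -15], "spin": 0, "jaw": 29.3},
    {"offset": [-17, -12, -10], "spin": 0, "jaw": 29.3},
    {"offset": [-24, -16, -5], "spin": 0, "jaw": 29.3},
    {"offset": [-28, -19, -2], "spin": 0, "jaw": 29.3},
    {"offset": [-32, -22, 0], "spin": 0, "jaw": 29.3},
    {"offset": [-32, -22, 0], "spin": 0, "jaw": 29.3},
    {"offset": [-32, -22, 0], "spin": 0, "jaw": 29.3},
    {"offset": [-32, -22, 0], "spin": 0, "jaw": 29.3},
    {"offset": [-32, -22, 0], "spin": 0, "jaw": 29.3},
    {"offset": [-27, -19, 0], "spin": 0, "jaw": 29.3},
    {"offset": [-20, -14, 0], "spin": 0, "jaw": 29.3},
    {"offset": [-13, -9, 0], "spin": 0, "jaw": 29.3},
    {"offset": [-7, -6, 0], "spin": 0, "jaw": 29.3},
    {"offset": [0, 0, 0], "spin": 0, "jaw": 29.3}
  ]
}}

```text
clock: 25.15
eef_pos: [596.4, -83.5, 288.2]
eef_rot: [-3.142, -0.0, 2.158]
wrist_force: [0.8, -0.0, -2.0]
finger_gap: 30.0
```

Run:
```python
from h import *
c=cam('wrist'); np.savez('w12.npz',**{k:np.array(v) for k,v in c.items()})
jaws(c); plan(598,-85)
P=cloud(c); T=toolpts(c,P); zt=manip.read_state()['eef_pos'][2]
im=c['color'].astype(int); m=((im[...,0]-im[...,2])>-15)
k=m&(T[...,2]>176)&(T[...,2]<192)&(abs(T[...,1])<40)&(T[...,0]<25)&(T[...,0]>-60); q=T[k]
for a in range(-48,16,4):
    s=q[(q[:,0]>=a)&(q[:,0]<a+4)]
    if len(s)>2: print(a,len(s),'y',s[:,1].min().round(1),s[:,1].max().round(1),'z %.1f'%np.median(s[:,2]))
for lo,hi in ((20,36),(36,42),(42,48),(48,52),(52,56),(56,60),(60,66),(66,70),(70,74),(74,78),(78,84)):
    k=(P[...,2]>lo)&(P[...,2]<hi)&(T[...,0]>15)&(T[...,0]<140)&(abs(T[...,1])<60); q=T[k]
    if len(q)>10: print(lo,len(q),'x',np.percentile(q[:,0],[1,99]).round(1),'y',np.percentile(q[:,1],[1,99]).round(1))
cv2.imwrite('pics/w12.png',c['color'])
```

```text
160 48 y L -19.5..-11.9 R 11.8..18.8  x 0.1
164 38 y L -19.7..-13.7 R 13.6..19.8  x 0.0
168 45 y L -20.7..-14.5 R 13.8..20.9  x 0.2
172 40 y L -22.8..-15.5 R 14.7..22.0  x 0.0
176 41 y L -23.1..-16.5 R 16.5..23.0  x 0.4
180 47 y L -25.0..-12.2 R 12.8..23.0  x 0.2
now [596.5 -82.6 288.1] yaw 2.1591 F [-0.1 -0.6 -1.8] gap 29.9 t 25.2 j [-0.2   0.43  1.38  0.    1.33 -0.79]
shift tool [-2.8 -0.1 -0. ] spin deg -0.0
-48 48 y -5.2 5.8 z 187.1
-44 44 y -6.9 7.5 z 187.1
-16 22 y -23.8 23.0 z 185.3
-8 17 y -14.7 13.7 z 184.9
-4 49 y -24.0 24.2 z 184.7
0 62 y -21.5 21.4 z 183.9
20 9279 x [ 16.4 120.2] y [-59.   58.5]
36 437 x [ 23.3 123.3] y [-59.   57.3]
42 1347 x [ 59.6 127.6] y [-59.1  59.1]
52 2034 x [16.  73.9] y [-41.3  17.1]
56 158 x [16.4 73. ] y [-41.5  15.4]
70 197 x [27.1 61.4] y [-29.5   5.1]
74 1098 x [29.3 59.8] y [-27.6   3.3]
78 64 x [30.6 58.3] y [-25.2   1.1]
```

Run:
```python
from h import *
c=dict(np.load('w12.npz')); P=cloud(c); T=toolpts(c,P); im=c['color'].astype(int); m=((im[...,0]-im[...,2])>-15)
k=(T[...,2]>180)&(T[...,2]<192)&(abs(T[...,1])<12)&(T[...,0]<-30)&(T[...,0]>-60)
q=T[k]; print(len(q))
for a in range(-9,9,3):
    s=q[(q[:,1]>=a)&(q[:,1]<a+3)]; 
    if len(s): print(a,len(s),s[:,0].min().round(1),s[:,0].max().round(1),s[:,0].mean().round(2))
a=lambda v0,v1,u0,u1:[print(v,''.join('P' if 0<T[v,u,2]<176 else ('#' if T[v,u,2]<192 else '.') for u in range(u0,u1))) for v in range(v0,v1)]
a(190,212,212,294); a(230,262,226,280)
k=(P[...,2]>73)&(P[...,2]<80)&(T[...,0]>15)&(T[...,0]<90)&(T[...,1]<20)&(T[...,1]>-45); print('post top z',np.median(P[k][:,2]),cv2.minEnclosingCircle(T[k][:,:2].astype(np.float32)),T[k].mean(0))
k=(P[...,2]>51)&(P[...,2]<58)&(T[...,0]>15)&(T[...,0]<90)&(T[...,1]<22)&(T[...,1]>-46); print('hub z',np.median(P[k][:,2]))
print('hub circ',cv2.minEnclosingCircle(T[k][:,:2].astype(np.float32)))
```

```text
119
-9 7 -43.2 -40.6 -41.91
-6 21 -46.8 -41.7 -43.81
-3 28 -47.4 -42.3 -44.44
0 20 -47.3 -42.3 -44.29
3 32 -47.6 -41.4 -43.85
6 10 -43.4 -39.8 -41.22
190 .................###........................................###...................
191 ................#####......................................#####..................
192 ...............#######....................................########................
193 .............##########..................................##########...............
194 ............###########..................................###########..............
195 ..........###########.##................................##############............
196 .........################..............................#####.##########...........
197 .........###PPPPPPPP.#####............................#####.PPPPPPPPP##...........
198 .........##PPPPPPPPPP######..........................######PPPPPPPPP###...........
199 ..........#PPPPPPPPPPP#####..........................#####PPPPPPPPPPP#............
200 ..........#PPPPPPPPPPPP####..........................#####PPPPPPPPPPP#......
[... 2380 characters left out ...]
254 .PPPPPPPPPPPPPPPPPPPPPPPP.....PPPPPPPPPPPPPPPPPPPPPPP.
255 .PP.PPPPPPPPPPPPPPPPPPPPP....PPPPPPPPPPPPPPPPPPPPPPPP.
256 ..PPPPPPPPPPPPPPPPPPPPPPPP...PPPPPPPPPPPPPPPPPPPPPPP..
257 ..PPPPPPPPPPPPPPPPPPPPPPPP...PPPPPPPPPPPPPPPPPPPPPPP..
258 ..PPPPPPPPPPPPPPPPPPPPPPPPP.PPPPPPPPPPPPPPPPPPPPPPPP..
259 ...PPPPPPPPPPPPPPPPPPPPPPPP.PPPPPPPPPPPPPPPPPPPPPPPP..
260 ...PPPPPPPPPPPPPPPPPPPPPPPPPPPPPPPPPPPPPPPPPPPPPPPP...
261 ...PPPPPPPPPPPPPPPPPPPPPPPPPPPPPPPPPPPPPPPPPPPPPPPP...
post top z 76.6597157874587 ((44.208683013916016, -12.123031616210938), 17.747358322143555) [ 44.65558145 -12.11446359 211.70033076]
hub z 54.958140187566826
hub circ ((44.2614860534668, -12.326647758483887), 30.918659210205078)
```

Request:
{"name": "drive_tool", "arguments": {
  "rows": [
    {"offset": [8, -2, 0], "spin": 0, "jaw": 28.8},
    {"offset": [16, -3, 0], "spin": 0, "jaw": 28.4},
    {"offset": [18, -3, 0], "spin": 0, "jaw": 28.4},
    {"offset": [15, -3, 0], "spin": 0, "jaw": 28.4},
    {"offset": [8, -1.2, 0], "spin": 0, "jaw": 28.4},
    {"offset": [2, 0, 0], "spin": 0, "jaw": 28.4},
    {"offset": [0, 0, 0], "spin": 0, "jaw": 28.4},
    {"offset": [0, 0, 0], "spin": 0, "jaw": 28.4}
  ],
  "force": 58
}}

```text
clock: 26.0
eef_pos: [549.6, -33.8, 288.0]
eef_rot: [-3.142, 0.0, 2.159]
wrist_force: [0.2, -0.5, -1.1]
finger_gap: 29.0
```

Run:
```python
from h import *
s=manip.read_state(); o=np.load('w12.npz')
# planned TCP: start (596.5,-82.6) + tool shift (67,-12.15) at yaw 2.1591
w=2.1591; t=np.array([596.5,-82.6])+67*np.array([np.cos(w),np.sin(w)])-12.15*np.array([np.sin(w),-np.cos(w)]); plan(t[0],t[1])
c=cam('wrist'); np.savez('w13.npz',**{k:np.array(v) for k,v in c.items()}); jaws(c)
P=cloud(c); T=toolpts(c,P)
k=(T[...,2]>180)&(T[...,2]<194)&(abs(T[...,1])<4)&(T[...,0]<-30)&(T[...,0]>-60); print('rear',T[k][:,0].min(),T[k][:,0].max(),np.median(T[k][:,2]))
k=(P[...,2]>50)&(P[...,2]<58)&(abs(T[...,0]+22)<40)&(abs(T[...,1])<40); q=T[k]; print('hub',len(q),q.min(0),q.max(0)); 
try: print(cv2.minEnclosingCircle(q[:,:2].astype(np.float32)))
except Exception as e: print(e)
a=lambda v0,v1,u0,u1:[print(v,''.join('P' if 0<T[v,u,2]<176 else ('#' if T[v,u,2]<194 else ('t' if 70<P[v,u,2] else ('h' if P[v,u,2]>50 else '.'))) for u in range(u0,u1))) for v in range(v0,v1)]
a(174,212,208,298); a(232,256,226,280)
```

```text
now [549.6 -33.8 288. ] yaw 2.1595 F [ 0.2 -0.5 -1.1] gap 29.0 t 26.0 j [-0.13  0.31  1.54 -0.    1.29 -0.72]
shift tool [ 0.4 -0.2 -0. ] spin deg -0.0
160 45 y L -18.8..-11.9 R 13.4..19.4  x 0.8
164 43 y L -19.8..-13.6 R 14.3..20.5  x 0.7
168 44 y L -20.9..-14.6 R 15.9..22.3  x 0.8
172 35 y L -22.0..-14.8 R 16.2..22.6  x 0.6
176 44 y L -23.2..-15.8 R 17.3..24.6  x 0.7
180 46 y L -24.3..-13.9 R 12.8..24.6  x 1.0
rear -46.841291885238576 -41.215030481228595 187.38170743085783
hub 873 [-52.88194952 -30.40431856 230.72610631] [  8.71178835  30.43349938 237.70502859]
((-22.085874557495117, -0.20767760276794434), 30.848804473876953)
174 .................................hhhhhhhhhhhhhhhhhhhhhhh..................................
175 ..............................hhhhhhhhhhhhhhhhhhhhhhhhhhhh................................
176 ............................hhhhhhhhhhhhhhhhhhhhhhhhhhhhhhh...............................
177 ..........................hhhhhhhhhhhhhhhhhhhhhhhhhhhhhhhhhhh.............................
178 .........................hhhhhhhhhhhhhhhhhhhhhhhh.hhhhhhhhhhhh..................
[... 3861 characters left out ...]
PPPPPPPPPPPPPPPPPP############PPPPPPPPPPPPPPPPPPPPP
245 PPPPPPPPPPPPPPPPPPPPPP###########PPPPPPPPPPPPPPPPPPPPP
246 PPPPPPPPPPPPPPPPPPPPPP##########PPPPPPPPPPPPPPPPPPPPPP
247 PPPPPPPPPPPPPPPPPPPPPPP#####.###PPPPPPPPPPPPPPPPPPPPPP
248 PPPPPPPPPPPPPPPPPPPPPPP........PPPPPPPPPPPPPPPPPPPPPPP
249 PPPPPPPPPPPPPPPPPPPPPPPP.......PPPPPPPPPPPPPPPPPPPPPPP
250 PPPPPPPPPPPPPPPPPPPPPPPP......PPPPPPPPPPPPPPPPPPPPPPPP
251 PPPPPPPPPPPPPPPPPPPPPPPPP.....PPPPPPPPPPPPPPPPPPPPPPPP
252 PPPPPPPPPPPPPPPPPPPPPPPPPP...PPPPPPPPPPPPPPPPPPPPPPPPP
253 P.PPPPPPPPPPPP.PPPPPPPPPPP...PPPPPPPPPPPPPPPPPPPPPPP.P
254 P.PPPPPPPPPPPPPPPPPPPPPPPPP.PPPPPPPPPPPPPPPPPPPPPPPP.P
255 ..PPPPPPPPPPPPPPPPPPPPPPPPP.PPPPPPPPPPPPPPPPPPPPPPPP..
```

The ring and post axes agree within about 0.3 mm. I'll descend.

Request:
{"name": "drive_tool", "arguments": {
  "rows": [
    {"offset": [0, -0.2, 4], "spin": 0, "jaw": 28.4},
    {"offset": [0, 0, 6], "spin": 0, "jaw": 28.4},
    {"offset": [0, 0, 5], "spin": 0, "jaw": 28.4},
    {"offset": [0, 0, 3], "spin": 0, "jaw": 28.4},
    {"offset": [0, 0, 2], "spin": 0, "jaw": 28.4},
    {"offset": [0, 0, 2], "spin": 0, "jaw": 28.4},
    {"offset": [0, 0, 2], "spin": 0, "jaw": 28.4},
    {"offset": [0, 0, 1], "spin": 0, "jaw": 28.4},
    {"offset": [0, 0, 0], "spin": 0, "jaw": 28.4}
  ]
}}

```text
clock: 26.95
eef_pos: [549.2, -33.8, 263.0]
eef_rot: [-3.141, -0.0, 2.159]
wrist_force: [-0.2, 0.0, -1.5]
finger_gap: 28.8
```

Request:
{"name": "drive_tool", "arguments": {
  "rows": [
    {"offset": [0, 0, 1], "spin": 0, "jaw": 28.4},
    {"offset": [0, 0, 1], "spin": 0, "jaw": 28.4},
    {"offset": [0, 0, 1], "spin": 0, "jaw": 28.4},
    {"offset": [0, 0, 0], "spin": 0, "jaw": 28.4}
  ]
}}

```text
clock: 27.35
eef_pos: [549.1, -33.8, 259.9]
eef_rot: [-3.141, -0.0, 2.16]
wrist_force: [0.8, -0.2, -1.2]
finger_gap: 29.0
```

Request:
{"name": "drive_tool", "arguments": {
  "rows": [
    {"offset": [0, 0, 1.5], "spin": 0, "jaw": 28.4},
    {"offset": [0, 0, 1.5], "spin": 0, "jaw": 28.4},
    {"offset": [0, 0, 1.5], "spin": 0, "jaw": 28.4},
    {"offset": [0, 0, 1.5], "spin": 0, "jaw": 28.4},
    {"offset": [0, 0, 0], "spin": 0, "jaw": 28.4}
  ]
}}

```text
clock: 27.85
eef_pos: [549.1, -33.8, 253.8]
eef_rot: [-3.141, -0.0, 2.159]
wrist_force: [0.1, -0.0, -1.4]
finger_gap: 28.8
```

Run:
```python
from h import *
c=cam('wrist'); P=cloud(c); T=toolpts(c,P); jaws(c)
k=(T[...,2]>175)&(T[...,2]<196)&(abs(T[...,1])<6)&(T[...,0]<-38)&(T[...,0]>-55); print('rear',T[k][:,0].min(),T[k][:,0].max(),'z',np.percentile(P[k][:,2],[5,50,95]),len(T[k]))
k=(T[...,2]>181)&(T[...,2]<192)&(abs(T[...,1])<28)&(T[...,0]<8)&(T[...,0]>-8); print('lugs z',np.percentile(P[k][:,2],[5,50,95]))
a=lambda v0,v1,u0,u1:[print(v,''.join('P' if 0<T[v,u,2]<176 else ('#' if T[v,u,2]<190 else 'h') for u in range(u0,u1))) for v in range(v0,v1,2)]
a(186,212,208,298); a(232,256,226,280)
```

```text
160 49 y L -18.9..-12.7 R 12.5..19.3  x 0.7
164 39 y L -20.0..-12.9 R 13.4..20.3  x 0.8
168 45 y L -21.0..-14.1 R 15.1..21.3  x 0.8
172 41 y L -22.2..-14.9 R 16.0..22.6  x 0.9
176 79 y L -23.2..-0.3 R 0.5..24.4  x -6.0
180 94 y L -24.4..-0.3 R 0.5..24.5  x -5.2
rear -46.57177071848686 -38.027486715176785 z [66.06002624 67.26023085 75.19647646] 65
lugs z [63.61031989 69.0102494  72.46187589]
186 hhhhhhhhhhhhhhhhhhhhhhhhhhhhhhhhhhhhhhhhhhhhhhhhhhhhhhhhhhhhhhhhhhhhhhhhhhhhhhhhhhhhhhhhhh
188 hhhhhhhhhhhhhhhhhhhhhhhhhhhhhhhhhhhhhhhhhhhhhhhhhhhhhhhhhhhhhhhhhhhhhhhhhhhhhhhhhhhhhhhhhh
190 hhhhhhhhhhhhhhhhhhhhh##hhhhhhhhhhhhhhhhhhhhhhhhhhhhhhhhhhhhhhhhhh###hhhhhhhhhhhhhhhhhhhhhh
192 hhhhhhhhhhhhhhhhhh#######hhhhhhhhhhhhhhhhhhhhhhhhhhhhhhhhhhhhhh#######hhhhhhhhhhhhhhhhhhhh
194 hhhhhhhhhhhhhhh############hhhhhhhhhhhhhhhhhhhhhhhhhhhhhhhhhh############hhhhhhhhhhhhhhhhh
196 hhhhhhhhhhhhh###############hhhhhhhhhhhhhhhhhhhhhhhhhhhhhhhh##############h#hhhhhhhhhhhhhh
198 hhhhhhhhhhhh###PPPPPPPPPP#####hhhhhhhhhhhhhhhhhhhhhhhhhhhh#####hPPPPPPPPP###hhhhhhhhhhhhhh
200 hhhhhhhhhhhhhh#PPPPPPPPPPP####hhhhhhh
[... 536 characters left out ...]
PPPPPPPPPPPPPPPPPPPPPPPPPPPPPPPPPPPPPPPPPPPPPPPPPPP
234 PPPPPPPPPPPPPPPP#################P####PPPPPPPPPPPPPPPP
236 PPPPPPPPPPPPPPPPP#########P####P#####PPPPPPPPPPPPPPPPP
238 PPPPPPPPPPPPPPPPPP##################PPPPPPPPPPPPPPPPPP
240 PPPPPPPPPPPPPPPPPPP###P#######P####PPPPPPPPPPPPPPPPPPP
242 PPPPPPPPPPPPPPPPPPPP##############PPPPPPPPPPPPPPPPPPPP
244 PPPPPPPPPPPPPPPPPPPPP############PPPPPPPPPPPPPPPPPPPPP
246 PPPPPPPPPPPPPPPPPPPPPP##########PPPPPPPPPPPPPPPPPPPPPP
248 PPPPPPPPPPPPPPPPPPPPPPPhhhhhhhhPPPPPPPPPPPPPPPPPPPPPPP
250 PPPPPPPPPPPPPPPPPPPPPPPPhhhhhhPPPPPPPPPPPPPPPPPPPPPPPP
252 PPPPPPPPPPPPPPPPPPPPPPPPPPhhhPPPPPPPPPPPPPPPPPPPPPPPPP
254 PhPPPPPPPPPPPPPPPPPPPPPPPPPhPPPPPPPPPPPPPPPPPPPPPPPPhP
```

Request:
{"name": "drive_tool", "arguments": {
  "rows": [
    {"offset": [0, 0, 2], "spin": 0, "jaw": 28.4},
    {"offset": [0, 0, 2], "spin": 0, "jaw": 28.4},
    {"offset": [0, 0, 1], "spin": 0, "jaw": 28.4},
    {"offset": [0, 0, 1], "spin": 0, "jaw": 28.4},
    {"offset": [0, 0, 0], "spin": 0, "jaw": 28.4}
  ]
}}

```text
clock: 28.4
eef_pos: [549.2, -33.8, 247.9]
eef_rot: [-3.141, -0.0, 2.159]
wrist_force: [0.2, -0.5, -1.8]
finger_gap: 28.8
```

Request:
{"name": "drive_tool", "arguments": {
  "rows": [
    {"offset": [0, 0, 0.7], "spin": 0, "jaw": 28.4},
    {"offset": [0, 0, 0.7], "spin": 0, "jaw": 28.4},
    {"offset": [0, 0, 0.6], "spin": 0, "jaw": 28.4},
    {"offset": [0, 0, 0], "spin": 0, "jaw": 28.4}
  ]
}}

```text
clock: 28.8
eef_pos: [549.2, -33.8, 246.0]
eef_rot: [-3.142, -0.0, 2.159]
wrist_force: [-0.8, -0.7, -1.5]
finger_gap: 29.0
```

Request:
{"name": "drive_tool", "arguments": {
  "rows": [
    {"offset": [0, 0, 0.7], "spin": 0, "jaw": 28.4},
    {"offset": [0, 0, 0.5], "spin": 0, "jaw": 28.4},
    {"offset": [0, 0, 0], "spin": 0, "jaw": 28.4}
  ]
}}

```text
clock: 29.1
eef_pos: [549.2, -33.8, 244.8]
eef_rot: [3.142, 0.0, 2.16]
wrist_force: [0.6, -0.0, -1.1]
finger_gap: 29.0
```

Request:
{"name": "drive_tool", "arguments": {
  "rows": [
    {"offset": [0, 0, 0.6], "spin": 0, "jaw": 28.4},
    {"offset": [0, 0, 0], "spin": 0, "jaw": 28.4}
  ]
}}

```text
clock: 29.3
eef_pos: [549.2, -33.8, 244.2]
eef_rot: [-3.142, -0.0, 2.159]
wrist_force: [-0.1, 0.5, -1.1]
finger_gap: 28.9
```

Request:
{"name": "drive_tool", "arguments": {
  "rows": [
    {"offset": [0, 0, 0.6], "spin": 0, "jaw": 28.4},
    {"offset": [0, 0, 0], "spin": 0, "jaw": 28.4}
  ]
}}

```text
clock: 29.5
eef_pos: [549.2, -33.8, 243.6]
eef_rot: [3.142, 0.0, 2.159]
wrist_force: [0.0, 0.5, -0.5]
finger_gap: 28.9
```

Request:
{"name": "drive_tool", "arguments": {
  "rows": [
    {"offset": [0, 0, 0.5], "spin": 0, "jaw": 28.4},
    {"offset": [0, 0, 0], "spin": 0, "jaw": 28.4}
  ]
}}

```text
clock: 29.7
eef_pos: [549.3, -33.8, 243.5]
eef_rot: [3.141, 0.0, 2.159]
wrist_force: [-0.3, 0.3, 2.6]
finger_gap: 28.8
```

```bash
cat >> h.py <<'E'
def rz(c):
    P=cloud(c); T=toolpts(c,P)
    k=(P[...,2]>55)&(P[...,2]<68)&(abs(T[...,1])<6)&(T[...,0]<-41)&(T[...,0]>-55); print('rear x',T[k][:,0].min(),'z',np.percentile(P[k][:,2],[5,50,95]),len(T[k]))
    k=(T[...,2]>176)&(P[...,2]>51)&(P[...,2]<68)&(abs(T[...,1])>9)&(abs(T[...,1])<24)&(T[...,0]<5)&(T[...,0]>-3)
    for n,s in (('L',T[...,1]<0),('R',T[...,1]>0)): print('lug',n,np.percentile(P[k&s][:,2],[5,25,50,75,95]).round(1))
    k=(P[...,2]>50)&(P[...,2]<57)&(abs(T[...,1])<20)&(T[...,0]<8)&(T[...,0]>4); print('hub z',np.median(P[k][:,2]))
E
python3 - <<'E'
from h import *
c=cam('wrist'); rz(c); jaws(c)
E
```

```text
rear x -51.65328837145119 z [55.0676383  55.67179253 60.05901337] 20
lug L [54.  55.  55.9 59.3 65.3]
lug R [53.6 54.8 56.  58.9 66. ]
hub z 54.72596696081537
160 41 y L -18.9..-11.8 R 12.5..19.4  x 0.9
164 44 y L -19.9..-12.9 R 14.2..20.4  x 1.0
168 68 y L -20.9..-0.1 R 0.7..21.6  x -1.9
172 68 y L -22.1..-0.1 R 0.7..22.5  x -2.4
176 67 y L -23.1..-0.1 R 0.7..24.6  x -3.8
180 72 y L -24.3..-0.1 R 0.7..24.7  x -0.4
```

Run:
```python
from h import *
c=cam('wrist'); z=cloud(c)[...,2]
ch=lambda h:'.' if not 50<=h else ('0123456789abcdefghijklmnopqrstuv'[int(h-50)] if h<82 else 'P')
for r in ((184,212,210,296),(230,252,226,280)):
    for v in range(r[0],r[1]): print(v,''.join(ch(z[v,u]) for u in range(r[2],r[3])))
```

```text
184 ...............................12223334433534543231...................................
185 .............................024534555453433444354443230..............................
186 ...........................2344555454454455554544534544420............................
187 ........................024455445554545354544555644544435520..........................
188 ......................224445465644354554444445554354454544540.........................
189 ...................4735554455344435354445444353444543444244542055.....................
190 ..................6a9555535555445352444444555535454534545544445895....................
191 .................79977464545444464354345674345435453555535554589887...................
192 ...............589999885534355545555455454544455445656555354568898864.................
193 ..............5a899979885463555453435545455445444555344443.58788888876................
194 .............7cbcbb9998a74454444465454444445354355445556555698898babbcc...............
195 ...........5deefeecf58998545444545354344654564445454444544689884eeedfedda.............
196 ....
[... 2045 characters left out ...]
PPPPPPPPPPPPPPPPrqqrqrrqqrprrrqsPPPPPPPPPPPPPPPPPPP
241 PPPPPPPPPPPPPPPPPPPPqsrrsqqqqqqrrqqPPPPPPPPPPPPPPPPPPP
242 PPPPPPPPPPPPP.PPPPPPqqqqqprqqqpqprPPPPPPPPPPPPPPPPPPPP
243 PPPPPPPPPPPPPPPPPPPPPqrrrqqqrqqqrqPPPPPPPPPPPPPPPPPPPP
244 PPPPPPPPPPPPPPPPPPPPPrqrqrqrqqqpqPPPPPPPPPPPPPPPPPPPPP
245 PPPPPPPPPPPPPPPPPPPPPPqqrprrrqqrrPPPPPPPPPPPPPPPPPPPPP
246 PPPPPPPPPPPPPP.PPPPPPPrsqqrrrrrpPPPPPPPPPPPPPPPPPPPPPP
247 PPPP.PPPPPPPPPPPPPPPPPPooqpoonplPPPPPPPPPPPPPPPPPPPPPP
248 PPPPPPPPPPPPPPPPPPPPPPP4lnml889PPPPPPPPPPPPPPPPPPPPPPP
249 PPPPPPPPPPPPPPPPPPPPPPPP5354545PPPPPPPPPPPPPPPPPPPPPPP
250 PPPPPPPPPPPPPPPPPPPPPPPP545444PPPPPPPPPPPPPPPPPPPPPPPP
251 PPPPPPPPPPPPPPPPPPPPPPPPP53543PPPPPPPPPPPPPPPPPPPPPPPP
```

The lugs and sides read z ≈ 58.7 with the hub at 54.7, so the ring lies flat on the hub. I'll let it close gradually, following it down and forward.

Request:
{"name": "drive_tool", "arguments": {
  "rows": [
    {"offset": [0.3, 0, 0.1], "spin": 0, "jaw": 30},
    {"offset": [0.3, 0, 0.1], "spin": 0, "jaw": 31.5},
    {"offset": [0, 0, 0], "spin": 0, "jaw": 31.5}
  ]
}}

```text
clock: 30.1
eef_pos: [549.1, -33.2, 243.5]
eef_rot: [3.14, 0.001, 2.16]
wrist_force: [0.0, 0.4, 4.5]
finger_gap: 31.8
```

Request:
{"name": "drive_tool", "arguments": {
  "rows": [
    {"offset": [0.3, 0, 0.1], "spin": 0, "jaw": 33},
    {"offset": [0.3, 0, 0.1], "spin": 0, "jaw": 34.5},
    {"offset": [0, 0, 0], "spin": 0, "jaw": 34.5}
  ]
}}

```text
clock: 30.4
eef_pos: [548.9, -32.7, 243.4]
eef_rot: [3.14, 0.001, 2.16]
wrist_force: [0.9, 0.7, 6.4]
finger_gap: 35.2
```

Request:
{"name": "drive_tool", "arguments": {
  "rows": [
    {"offset": [0.3, 0, 0.1], "spin": 0, "jaw": 36},
    {"offset": [0.3, 0, 0.1], "spin": 0, "jaw": 37.5},
    {"offset": [0, 0, 0], "spin": 0, "jaw": 37.5}
  ]
}}

```text
clock: 30.7
eef_pos: [548.5, -32.3, 243.2]
eef_rot: [3.14, 0.001, 2.16]
wrist_force: [-0.1, 0.0, 8.0]
finger_gap: 38.1
```

```bash
cat >> h.py <<'E'
def zmap(c,*rs):
    z=cloud(c)[...,2]; ch=lambda h:'.' if not 50<=h else ('0123456789abcdefghijklmnopqrstuv'[int(h-50)] if h<82 else 'P')
    for r in rs:
        for v in range(r[0],r[1]): print(v,''.join(ch(z[v,u]) for u in range(r[2],r[3])))
E
python3 - <<'E'
from h import *
c=cam('wrist'); zmap(c,(186,214,212,294)); jaws(c)
E
```

```text
186 .............................12323354444345543111.................................
187 ..........................023445555446553454454453310.............................
188 ........................1345455544445554355563564544332...........................
189 ......................13355545543345554554545444534343341.........................
190 ...................0143454444554545434355445654445555555.20.......................
191 ..................344554544544655535555443344544534544444442......................
192 .................05454344784555545554455546455554545565345542.....................
193 ................254.64556a9644544555544455543545544359875455443...................
194 ...............3444456799888453454443445445555555445787a87545543..................
195 ..............353455788a787974547535654554445444555589899788544440................
196 .............36444acbbbbab9995455545444554545454555789a8babcbab542................
197 ...........035557deeefgeea98875445545545554444635368998efgfefedb643...............
198 ...........545679gghiiijig38876445543445445344555589
[... 894 characters left out ...]
......
209 .....45545555544589vPPPPPPPPPPPPPPPPPPPPPPPPPPPPP.PPPPPPPPPPPs854554535544........
210 ....544444644543687PPPPPPPPPPPPPPPPPPPPPPPPPPPPPPPPPPPPPPPPPP9995545444656........
211 ....4534555334458888PPPPPPPPPPPPPPPPPPPPPPPPPPPPPPPPPPPPPPPPP98885654355555.......
212 ....44545545PPPPPPPPPPPPPPPPPPPPPPPPPPPPPPPPPPPPPPPPPPPPPPPPPPPPPPPPPPP4545.......
213 ....545PPPPPPPPPPPPPPPPPPPPPPPPPPPPPPPPPPPPPPPPPPPPPPPPPPPPPPPPPPPP.PPPPPP53......
160 40 y L -14.8..-8.8 R 9.8..16.6  x -0.1
164 25 y L -16.0..-9.8 R 10.7..16.8  x -0.2
168 44 y L -16.1..-0.7 R 0.1..17.9  x -1.2
172 54 y L -17.2..-0.7 R 0.0..18.0  x -2.0
176 43 y L -17.4..-0.8 R 0.0..19.1  x -3.1
180 71 y L -17.1..-0.8 R 0.0..20.2  x -3.4
```

Request:
{"name": "drive_tool", "arguments": {
  "rows": [
    {"offset": [0.3, 0, 0], "spin": 0, "jaw": 39},
    {"offset": [0.3, 0, 0], "spin": 0, "jaw": 40.5},
    {"offset": [0, 0, 0], "spin": 0, "jaw": 40.5}
  ]
}}

```text
clock: 31.05
eef_pos: [548.0, -31.9, 242.9]
eef_rot: [3.141, 0.001, 2.159]
wrist_force: [-0.6, -0.7, 5.1]
finger_gap: 40.6
```

Request:
{"name": "drive_tool", "arguments": {
  "rows": [
    {"offset": [0.3, 0, 0.1], "spin": 0, "jaw": 42},
    {"offset": [0.3, 0, 0.1], "spin": 0, "jaw": 43.5},
    {"offset": [0, 0, 0], "spin": 0, "jaw": 43.5}
  ]
}}

```text
clock: 31.35
eef_pos: [547.6, -31.3, 242.5]
eef_rot: [3.141, 0.0, 2.16]
wrist_force: [0.2, -0.4, 5.0]
finger_gap: 43.9
```

Request:
{"name": "drive_tool", "arguments": {
  "rows": [
    {"offset": [0.2, 0, 0.1], "spin": 0, "jaw": 45},
    {"offset": [0.2, 0, 0.1], "spin": 0, "jaw": 46.5},
    {"offset": [0, 0, 0], "spin": 0, "jaw": 46.5}
  ]
}}

```text
clock: 31.65
eef_pos: [547.3, -30.9, 242.1]
eef_rot: [3.142, -0.0, 2.159]
wrist_force: [1.8, -0.5, 2.6]
finger_gap: 46.6
```

Run:
```python
from h import *
c=cam('wrist'); zmap(c,(188,214,212,294)); jaws(c)
```

```text
188 ...............................0100103223322011...................................
189 .............................12434545444444444422100..............................
190 .........................011345453345444444444344453310...........................
191 .......................0325544445545545364454455444555420.........................
192 .....................0355544545466654456444545454455543431........................
193 ...................0344334555567878535445546645a754444445521......................
194 ..................02444564467899899645434544449989965444364520....................
195 .................1435445568689888888545445554588999887655543441...................
196 ................24544448bcbbbccb97984555455457899cbccdcba5455443..................
197 ...............2545.4459dfgfffeea9996454545548888eefgffgd98545443.................
198 ..............4456464448hijhjiihh889865554555788cijiiiigh985354544................
199 ............124545544458klmkllklj489933444549985illllmmlk8554344442...............
200 ...........1334444445554nopoononm479875434459896mnno
[... 715 characters left out ...]
54.........
209 ......546444245556557988PPPPPPPPPPPPPPiPPPPiPPPPPPPPPPPPP98645456554554642........
210 .....3446455455355569a89PPPPPPPPPPPPPPPPPPPPPPPPPPPPPPPPP78844455554553645........
211 .....4455435544455488797PPPPPPPPPPPPPPPPPPPPPPPPPPPPPPPPPaa785445444345444........
212 .....4443PPPPPPPPPPPPPPPPPPPPPPPPPPPPPPPPPPPPPPPPPPPPPPPPPPPPPPPPPPPPPPPP54.......
213 .....44PPPPPPPPPPPPPPPPPPP.PPPPPPPPPPPPPPPPPPPPPPPPPPPPPPPPPPPPPPPPPPPPPPPP.......
160 27 y L -11.3..-5.3 R 6.6..12.6  x 0.4
164 21 y L -11.5..-5.4 R 6.7..12.7  x 0.5
168 28 y L -11.7..-5.5 R 6.7..12.8  x 0.4
172 27 y L -11.8..-0.2 R 1.4..13.1  x 0.3
176 30 y L -12.1..-0.2 R 0.6..13.2  x 0.2
180 147 y L -16.5..-0.2 R 0.6..16.9  x -3.2
```

Request:
{"name": "drive_tool", "arguments": {
  "rows": [
    {"offset": [0, 0, 0.1], "spin": 0, "jaw": 48},
    {"offset": [0, 0, 0.1], "spin": 0, "jaw": 49.5},
    {"offset": [0, 0, 0], "spin": 0, "jaw": 50.3},
    {"offset": [0, 0, 0], "spin": 0, "jaw": 50.3},
    {"offset": [0, 0, 0], "spin": 0, "jaw": 50.3}
  ],
  "force": 40
}}

```text
clock: 32.2
eef_pos: [547.2, -31.0, 241.8]
eef_rot: [-3.141, -0.0, 2.159]
wrist_force: [0.4, 0.3, 1.9]
finger_gap: 50.5
```

Run:
```python
from h import *
c=cam('wrist'); zmap(c,(192,212,222,286)); jaws(c); plan(0,0)
```

```text
192 ............123445436457654335444444354454544442................
193 ..........2244555444457a95554455554548756554443421..............
194 ........0343465354578889885444454555689867545435433.............
195 ........25455556789898.899445544444489978987544454442...........
196 ......1335544898abb.bbca896465433446a8abbaaba8656545520.........
197 .....04345545988dffefgdb88744455345a9dedfedeea8685655540........
198 ....23454546489bhiigihhg8883445444489ghhhhhhhf8884444453........
199 ...244554545599fkkkkklkj8995455554789jljjklkjg98954555542.......
200 ..3545544544558imnnmnonm5898545544a88nnnommoml794544443533......
201 .55345455545449mpqqppppp7998454456888prrpqpqqp7853554555442.....
202 154545555643545qstttstssn9996653598a8sttttssss94454454645442....
203 5454644655555.5svuPvuvvvs999955658888uPvPvvPPu845454544453340...
204 544455454555554uPPPPPPPPv987954378897PPPPPPPPP545555456.445430..
205 455544554544544PPPPPPPPPP994545554988PPPPPPPPP4445444555555634..
206 545545465444557PPPPPPPPPPPP4aaaa434PPPPPPPPPPP4454445544444446..
207 545345545456597PPPPPPPPPPPPPddddccPPPPPPPPPPPP85444.534545.5444.
208 435555444555978PPPPPPPPPPPPPghgffPPPPPPPPPPPPP87645533545434544.
209 5435455445589a9PPPPPPPPPPPPPiijjhPPPPPPPPPPPPP989754555545534554
210 5556554545799a8PPPPPPPPPPPPPPPPPPPPPPPPPPPPPPP99886444544.444444
211 445354464988989PPPPPPPPPPPPPPPPPPPPPPPPPPPPPPP888984544654455554
160 30 y L -10.6..-3.8 R 5.8..11.8  x 0.3
164 25 y L -10.7..-4.0 R 5.9..11.9  x 0.4
168 25 y L -10.9..-4.8 R 6.7..12.1  x 0.3
172 32 y L -11.1..-0.2 R 0.6..12.3  x 0.1
176 24 y L -11.2..-0.2 R 0.6..12.3  x 0.1
180 173 y L -17.3..-0.3 R 0.6..16.8  x -3.9
now [547.2 -31.  241.8] yaw 2.1594 F [0.1 0.9 1.3] gap 50.5 t 32.25 j [-0.12  0.35  1.6   0.    1.19 -0.71]
shift tool [ 329.6 -437.9   -0. ] spin deg -0.0
```

Request:
{"name": "drive_tool", "arguments": {
  "rows": [
    {"offset": [0, 0, -0.5], "spin": 0, "jaw": 50.3},
    {"offset": [0, 0, -0.5], "spin": 0, "jaw": 50.3},
    {"offset": [0, 0, -0.7], "spin": 0, "jaw": 50.3},
    {"offset": [0, 0, -1], "spin": 0, "jaw": 50.3},
    {"offset": [0, 0, -1.5], "spin": 0, "jaw": 50.3},
    {"offset": [0, 0, -2], "spin": 0, "jaw": 50.3},
    {"offset": [0, 0, -4], "spin": 0, "jaw": 50.3},
    {"offset": [0, 0, -10], "spin": 0, "jaw": 50.3},
    {"offset": [0, 0, -20], "spin": 0, "jaw": 50.3},
    {"offset": [0, 0, 0], "spin": 0, "jaw": 50.3}
  ]
}}

```text
clock: 33.25
eef_pos: [548.0, -31.0, 285.1]
eef_rot: [3.138, 0.003, 2.159]
wrist_force: [-0.1, 0.5, -2.0]
finger_gap: 50.2
```

Run:
```python
from h import *
c=cam('wrist'); np.savez('w20.npz',**{k:np.array(v) for k,v in c.items()}); zmap(c,(172,206,214,288)); jaws(c); plan(0,0)
P=cloud(c); im=c['color'].astype(int); m=((im[...,0]-im[...,2])>-15)
```

```text
172 ..........................................................................
173 ..........................................................................
174 ..........................................................................
175 ..........................................................................
176 ............................000123121553320...............................
177 ..........................0253554435454534443201..........................
178 ........................12353444545445555453345421........................
179 ......................244445445445633544535445453442......................
180 ...................13445644437797355644354785435454440....................
181 ..................0545544468989884354355448898754543533...................
182 .................3545458788888898565454375899979976545441.................
183 ................455554988888899787554543398788989989655543................
184 ..............0444455599898555477a5444554888856899a78355553...............
185 ..............5445554588895544538955554669854445688895455433.........
[... 1256 characters left out ...]
4555565......
202 .....44445544447789dlnnPPPPPPPPPrrrrqpqqrqrqqPPPPPPPPP88894445543534......
203 .....44454544549899gmmnPPPPPPPPPqrqrr.qqsrrqsPPPPPPPPPd98995545455541.....
204 .....4554535563889bknooPPPPPPPPPqqrrrrsrrqqrqPPPPPPPPPh99a95454554353.....
205 ....454444455588a8jmonrPP.PPPPPPPqqqpqpqqsqqPPPPPPPPPPk89794564444554.....
160 27 y L -9.8..-3.7 R 6.7..12.7  x -0.2
164 23 y L -9.9..-3.8 R 6.8..12.9  x -0.2
168 26 y L -10.0..-3.9 R 6.9..13.1  x -0.1
172 25 y L -10.3..-3.9 R 7.0..13.3  x -0.3
176 19 y L -10.4..-4.0 R 7.1..13.5  x -0.2
now [547.6 -31.  283.4] yaw 2.1594 F [ 0.2 -0.1 -1.9] gap 50.4 t 33.3 j [-0.12  0.31  1.55 -0.    1.28 -0.71]
shift tool [ 329.8 -438.2   -0. ] spin deg -0.0
```

The ring sits flat in the groove, lugs at z ≈ 58.7, and the pins came out cleanly. I'll take the pliers back to the stand.

Request:
{"name": "drive_tool", "arguments": {
  "rows": [
    {"offset": [-10, -10, -6], "spin": 0, "jaw": 50},
    {"offset": [-25, -24, -5], "spin": 0, "jaw": 50},
    {"offset": [-32, -31, 0], "spin": 0, "jaw": 50},
    {"offset": [-34, -33, 0], "spin": 0, "jaw": 50},
    {"offset": [-34, -33, 0], "spin": 0, "jaw": 50},
    {"offset": [-34, -33, 0], "spin": 0, "jaw": 50},
    {"offset": [-28, -26, 0], "spin": 0, "jaw": 50},
    {"offset": [-17, -16, 0], "spin": 0, "jaw": 50},
    {"offset": [0, 0, 0], "spin": 5, "jaw": 50},
    {"offset": [0, 0, 0], "spin": 8.5, "jaw": 50},
    {"offset": [0, 0, 0], "spin": 8.5, "jaw": 50},
    {"offset": [0, 0, 0], "spin": 8.5, "jaw": 50},
    {"offset": [0, 0, 0], "spin": 8.5, "jaw": 50},
    {"offset": [0, 0, 0], "spin": 8.5, "jaw": 50},
    {"offset": [0, 0, 0], "spin": 8.5, "jaw": 50},
    {"offset": [0, 0, 0], "spin": 8.5, "jaw": 50},
    {"offset": [0, 0, 0], "spin": 8.5, "jaw": 50},
    {"offset": [0, 0, 0], "spin": 8.5, "jaw": 50},
    {"offset": [0, 0, 0], "spin": 8.5, "jaw": 50},
    {"offset": [0, 0, 0], "spin": 8.5, "jaw": 50}
  ]
}}

```text
clock: 35.3
eef_pos: [494.1, -324.1, 292.6]
eef_rot: [-3.141, 0.001, 0.434]
wrist_force: [-0.4, -0.5, -1.0]
finger_gap: 50.2
```

Request:
{"name": "drive_tool", "arguments": {
  "rows": [
    {"offset": [0, 0, 0], "spin": 8.5, "jaw": 50},
    {"offset": [0, 0, 0], "spin": 8.5, "jaw": 50},
    {"offset": [0, 0, 0], "spin": 8.5, "jaw": 50},
    {"offset": [0, 0, 0], "spin": 8.5, "jaw": 50},
    {"offset": [0, 0, 0], "spin": 2.8, "jaw": 50},
    {"offset": [0, 0, 0], "spin": 0, "jaw": 50}
  ]
}}

```text
clock: 35.9
eef_pos: [494.1, -324.0, 292.6]
eef_rot: [-3.141, 0.001, -0.203]
wrist_force: [0.2, -0.4, -0.8]
finger_gap: 50.0
```

Run:
```python
from h import *
c=cam('wrist'); np.savez('w21.npz',**{k:np.array(v) for k,v in c.items()}); jaws(c); plan(495,-324.3,None,-.2033)
P=cloud(c); T=toolpts(c,P)
k=(P[...,2]>55)&(P[...,2]<64)&(abs(T[...,0])<70)&(abs(T[...,1])<70)
r=cv2.minAreaRect(T[k][:,:2].astype(np.float32)); print('stand tool',r)
for a in (104,112,120,128,136,144,152): 
    q=T[(abs(T[...,0])<30)&(abs(T[...,1])<22)&(T[...,2]>a)&(T[...,2]<a+8)]; print(a,np.percentile(q[:,0],[2,50,98]).round(1),np.percentile(q[:,1],[1,99]).round(1))
# old picture w4
c=dict(np.load('w4.npz')); P=cloud(c); p=np.array([494.8,-324.3,292.2]); w=-.2037; d=P-p
T=np.stack([d[...,0]*np.cos(w)+d[...,1]*np.sin(w),d[...,0]*np.sin(w)-d[...,1]*np.cos(w),-d[...,2]],-1)
k=(P[...,2]>55)&(P[...,2]<64)&(abs(T[...,0])<70)&(abs(T[...,1])<70); print('w4 stand',cv2.minAreaRect(T[k][:,:2].astype(np.float32)))
```

```text
160 30 y L -11.9..-5.8 R 3.9..10.6  x 2.1
164 25 y L -12.0..-5.9 R 4.6..10.7  x 2.0
168 25 y L -12.2..-6.0 R 4.7..10.8  x 2.0
172 22 y L -12.3..-6.1 R 4.8..11.0  x 2.0
176 23 y L -12.6..-6.1 R 4.8..11.1  x 1.8
180 12 y L -11.0..-7.8 R 5.7..11.3  x 2.0
now [ 494.2 -323.9  292.8] yaw -0.201 F [-0.4  0.7 -2.4] gap 50.3 t 35.95 j [-0.64  0.4   1.41 -0.    1.33  1.13]
shift tool [ 0.8  0.3 -0. ] spin deg 0.13
stand tool ((1.450063705444336, -0.9289169311523438), (64.34602355957031, 100.24559783935547), 0.5536944270133972)
104 [-5.4  1.2  5.6] [-20.4  19.3]
112 [-6.4 -0.7  4.5] [-21.1  19.8]
120 [-7.1  2.2  5.7] [-21.1  20.9]
128 [3.4 5.3 5.7] [-19.6  14. ]
136 [1.5 3.2 3.8] [-10.4   9.7]
144 [1.2 3.1 3.6] [-11.2  10. ]
152 [1.5 2.2 2.6] [-11.6  10.3]
w4 stand ((1.059906005859375, -1.2383346557617188), (63.695133209228516, 100.28700256347656), 0.23471400141716003)
```

Request:
{"name": "drive_tool", "arguments": {
  "rows": [
    {"offset": [1.5, -0.3, 15], "spin": 0.2, "jaw": 50},
    {"offset": [0, 0, 15], "spin": 0, "jaw": 50},
    {"offset": [0, 0, 10], "spin": 0, "jaw": 50},
    {"offset": [0, 0, 8], "spin": 0, "jaw": 50},
    {"offset": [0, 0, 8], "spin": 0, "jaw": 50},
    {"offset": [0, 0, 0], "spin": 0, "jaw": 50}
  ]
}}

```text
clock: 36.55
eef_pos: [496.1, -323.2, 236.0]
eef_rot: [-3.141, 0.002, -0.205]
wrist_force: [0.1, -0.0, -0.7]
finger_gap: 50.3
```

Request:
{"name": "drive_tool", "arguments": {
  "rows": [
    {"offset": [0, 0, 8], "spin": 0, "jaw": 50},
    {"offset": [0, 0, 8], "spin": 0, "jaw": 50},
    {"offset": [0, 0, 8], "spin": 0, "jaw": 50},
    {"offset": [0, 0, 0], "spin": 0, "jaw": 50}
  ]
}}

```text
clock: 36.95
eef_pos: [496.0, -323.1, 211.7]
eef_rot: [-3.141, 0.002, -0.205]
wrist_force: [0.1, -0.3, -0.8]
finger_gap: 50.2
```

Request:
{"name": "drive_tool", "arguments": {
  "rows": [
    {"offset": [0, 0, 8], "spin": 0, "jaw": 50},
    {"offset": [0, 0, 6], "spin": 0, "jaw": 50},
    {"offset": [0, 0, 3], "spin": 0, "jaw": 50},
    {"offset": [0, 0, 1.5], "spin": 0, "jaw": 50},
    {"offset": [0, 0, 1], "spin": 0, "jaw": 50},
    {"offset": [0, 0, 0], "spin": 0, "jaw": 50}
  ]
}}

```text
clock: 37.55
eef_pos: [496.4, -323.4, 193.7]
eef_rot: [3.142, -0.0, -0.205]
wrist_force: [0.6, 0.1, -1.7]
finger_gap: 49.8
```

Request:
{"name": "drive_tool", "arguments": {
  "rows": [
    {"offset": [0, 0, 0.7], "spin": 0, "jaw": 50},
    {"offset": [0, 0, 0.5], "spin": 0, "jaw": 50},
    {"offset": [0, 0, 0], "spin": 0, "jaw": 50}
  ]
}}

```text
clock: 37.85
eef_pos: [496.3, -323.3, 192.5]
eef_rot: [3.142, -0.0, -0.205]
wrist_force: [-0.0, 0.1, -0.7]
finger_gap: 50.0
```

Request:
{"name": "drive_tool", "arguments": {
  "rows": [
    {"offset": [0, 0, 0.7], "spin": 0, "jaw": 50},
    {"offset": [0, 0, 0.5], "spin": 0, "jaw": 50},
    {"offset": [0, 0, 0], "spin": 0, "jaw": 50}
  ]
}}

```text
clock: 38.15
eef_pos: [496.3, -323.3, 191.2]
eef_rot: [-3.142, 0.0, -0.205]
wrist_force: [-0.1, -0.1, -2.1]
finger_gap: 50.2
```

Request:
{"name": "drive_tool", "arguments": {
  "rows": [
    {"offset": [0, 0, 0.6], "spin": 0, "jaw": 50},
    {"offset": [0, 0, 0.4], "spin": 0, "jaw": 50},
    {"offset": [0, 0, 0], "spin": 0, "jaw": 50}
  ]
}}

```text
clock: 38.45
eef_pos: [496.4, -323.4, 190.4]
eef_rot: [3.142, -0.0, -0.205]
wrist_force: [1.2, 0.0, 0.1]
finger_gap: 49.9
```

Request:
{"name": "drive_tool", "arguments": {
  "rows": [
    {"offset": [0, 0, 0.5], "spin": 0, "jaw": 50},
    {"offset": [0, 0, 0], "spin": 0, "jaw": 50}
  ]
}}

```text
clock: 38.65
eef_pos: [496.5, -323.4, 190.3]
eef_rot: [3.141, -0.001, -0.205]
wrist_force: [0.4, 1.2, 3.9]
finger_gap: 50.4
```

Request:
{"name": "drive_tool", "arguments": {
  "rows": [
    {"offset": [0, 0, 0.4], "spin": 0, "jaw": 50},
    {"offset": [0, 0, 0], "spin": 0, "jaw": 50}
  ]
}}

```text
clock: 38.85
eef_pos: [496.7, -323.4, 190.2]
eef_rot: [3.141, -0.002, -0.205]
wrist_force: [0.4, 1.2, 8.0]
finger_gap: 50.3
```

Seated: there's contact at TCP z 190.3. I'll open slowly and retreat straight up.

Request:
{"name": "drive_tool", "arguments": {
  "rows": [
    {"offset": [0, 0, -0.5], "spin": 0, "jaw": 51.5},
    {"offset": [0, 0, 0], "spin": 0, "jaw": 53},
    {"offset": [0, 0, 0], "spin": 0, "jaw": 56},
    {"offset": [0, 0, 0], "spin": 0, "jaw": 62},
    {"offset": [0, 0, 0], "spin": 0, "jaw": 70},
    {"offset": [0, 0, 0], "spin": 0, "jaw": 80},
    {"offset": [0, 0, 0], "spin": 0, "jaw": 90},
    {"offset": [0, 0, -10], "spin": 0, "jaw": 90},
    {"offset": [0, 0, -20], "spin": 0, "jaw": 90},
    {"offset": [0, 0, -30], "spin": 0, "jaw": 90},
    {"offset": [0, 0, -30], "spin": 0, "jaw": 90},
    {"offset": [-20, 0, -20], "spin": 0, "jaw": 90},
    {"offset": [-28, 0, 0], "spin": 0, "jaw": 90},
    {"offset": [0, 0, 0], "spin": 0, "jaw": 90}
  ]
}}

```text
clock: 40.25
eef_pos: [447.6, -313.3, 301.5]
eef_rot: [3.141, -0.001, -0.206]
wrist_force: [0.3, 1.1, 0.2]
finger_gap: 89.9
```

Run:
```python
from h import *
c=cam('wrist'); P=cloud(c)
def box(z0,z1,ext=90):
    m=(abs(P[...,0]-494)<ext)&(abs(P[...,1]+323)<ext)&(P[...,2]>z0)&(P[...,2]<z1); return P[m]
q=box(50,66); print('stand',cv2.minAreaRect(q[:,:2].astype(np.float32)))
for a,b in [(90,150),(134,150)]:
    q=box(a,b); print('handles',cv2.minAreaRect(q[:,:2].astype(np.float32)),q[:,2].max(),len(q))
w=c['color'].copy()
t=cam('scene'); b=cv2.resize(t['color'][140:240,140:300],(640,400),interpolation=cv2.INTER_CUBIC)
o=np.zeros((400,1,3),np.uint8)
wi=cv2.resize(w,(533,400)); cv2.imwrite('pics/fin.png',cv2.resize(np.hstack([wi,b]),(800,273)))
plan(548,-20,300)
```

```text
stand ((495.8408508300781, -323.2064208984375), (100.11260223388672, 63.25760269165039), 78.07341003417969)
handles ((495.5210876464844, -322.2867126464844), (54.39630889892578, 13.850203514099121), 78.35350799560547) 139.58549021408112 731
handles ((495.523193359375, -322.3034362792969), (54.39601516723633, 13.657777786254883), 78.12190246582031) 139.58549021408112 442
now [ 449.4 -313.6  300.8] yaw -0.2059 F [0.5 0.1 0.7] gap 90.1 t 40.35 j [-0.68  0.3   1.53  0.    1.31  1.1 ]
shift tool [  36.5 -307.6    0.8] spin deg -0.0
```

Request:
{"name": "drive_tool", "arguments": {
  "rows": [
    {"offset": [1, -30, 0], "spin": 0, "jaw": 90},
    {"offset": [1, -45, 0], "spin": 0, "jaw": 90},
    {"offset": [1, -45, 0], "spin": 0, "jaw": 90},
    {"offset": [1, -45, 0], "spin": 0, "jaw": 90},
    {"offset": [1, -45, 0], "spin": 0, "jaw": 90},
    {"offset": [1, -40, 10], "spin": 0, "jaw": 90},
    {"offset": [0, -29, 20], "spin": 0, "jaw": 90},
    {"offset": [0, 0, 20], "spin": 0, "jaw": 90},
    {"offset": [0, 0, 0], "spin": 0, "jaw": 90}
  ]
}}

```text
clock: 41.25
eef_pos: [512.1, -40.6, 247.5]
eef_rot: [3.141, 0.004, -0.204]
wrist_force: [-0.8, 0.7, 0.5]
finger_gap: 89.8
```

Run:
```python
from h import *
c=cam('wrist'); P=cloud(c); z=P[...,2]
m=((P[...,2]>56.7)&(P[...,2]<62)&(np.hypot(P[...,0]-561.6,P[...,1]+52.2)<34)).astype(np.uint8)
big=(cv2.resize(m*255,None,fx=4,fy=4,interpolation=cv2.INTER_CUBIC)>127).astype(np.uint8)
cs,h=cv2.findContours(big,cv2.RETR_CCOMP,cv2.CHAIN_APPROX_NONE)
for k,q in enumerate(cs):
    A=cv2.contourArea(q)/16
    if A>8:
        M=cv2.moments(q); uv=(np.array([M['m10'],M['m01']])/M['m00']+.5)/4-.5; print(h[0][k][3],A,uv.round(1),pt(c,uv,58).round(1))
q=P[m>0]; print('ring top z',np.percentile(q[:,2],[5,50,95]))
k=(z>73)&(z<80)&(np.hypot(P[...,0]-561.6,P[...,1]+52.2)<30); print('post',P[k].mean(0).round(1),cv2.minEnclosingCircle(P[k][:,:2].astype(np.float32)))
uv=proj(c,[561.6,-52.2,60]).astype(int); print(uv)
b=c['color'][max(0,uv[1]-45):uv[1]+45,max(0,uv[0]-60):uv[0]+60]
wi=cv2.convertScaleAbs(cv2.resize(b,None,fx=6,fy=6,interpolation=cv2.INTER_CUBIC),alpha=1.5)
cv2.imwrite('pics/fin2.png',wi)
plan(0,0)
```

```text
-1 14.0 [259.8 157.4] [541.4 -52.3  58. ]
-1 145.1875 [241.8 159. ] [543.1 -38.   58. ]
4 40.5 [242.1 158.2] [543.7 -38.3  58. ]
-1 572.15625 [249.7 126.2] [567.1 -49.4  58. ]
15 41.5625 [227.8 143.6] [557.3 -29.7  58. ]
ring top z [57.55506162 58.91699485 60.18385423]
post [562.6 -52.6  76.4] ((562.2293701171875, -52.406768798828125), 17.705825805664062)
[254 132]
now [512.4 -41.3 249.2] yaw -0.2047 F [ 0.1 -0.5 -0.6] gap 90.2 t 41.3 j [-0.15  0.27  1.69 -0.    1.19  1.62]
shift tool [-510.1   63.7   -0. ] spin deg -0.0
```

View pics/fin2.png

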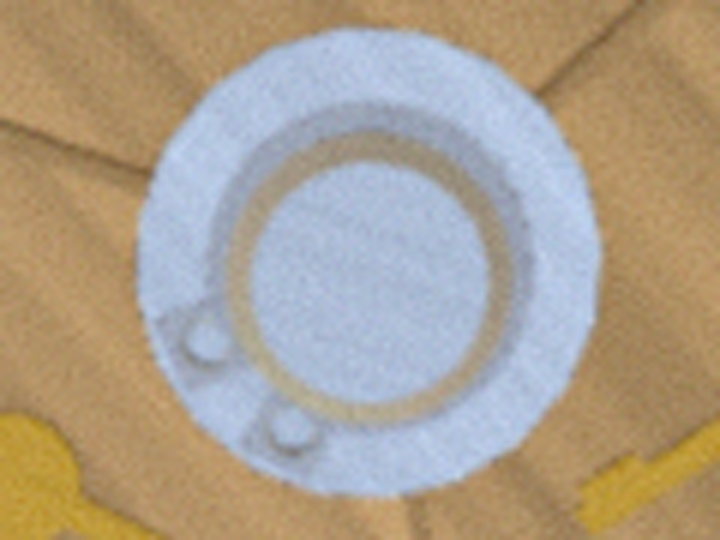

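The final picture shows the ring round the post, flat on the hub, with both lug holes visible at (208,343) and (292,425). The holes are 16.1 mm apart, which is the relaxed spacing, so it has closed. I'm handing in.

```bash
python3 -c "
from cell import manip
print(manip.sign_off())"
```

```text
the job is handed in; nothing more can be done
None
```

I refitted the smaller ring in the post's groove, put the pliers back upright in their slot, and handed the job in at about 41 s of the 72 s allowed.

**Final checks**
- **Ring:** the lug holes are 16.1 mm apart, which is the relaxed spacing. It lies flat on the hub with its top at z ≈ 58.9 (hub ≈ 54.7), and the hole line is 21.6 mm from the post axis, where 22 mm means centred.
- **Opening:** I estimated the ring's opening at about 0.25–0.27 rad at most, below the 0.38 limit.
- **Force on the hub:** the highest wrist force I read while lowering and closing the ring was about 8 N.
- **Pliers:** the handle tops are at z 139.6, as before. The handles are within about 1 mm and 0.1° of where they started.
- **Other things:** I planned the moves to keep clear of them, but I did not recheck their positions at the end.

**What went wrong on the way**
- **First pick-up:** this failed. One pin slipped out of its hole while I was spreading the ring, and the ring turned about 20° on the bench. It measured 16.0 mm between holes afterwards, so it was not spoilt, and the second try with a lighter press held.
- **Bench force:** that first try pressed on the bench with up to about 19 N through the pliers.
- **Finder:** its top-view position for the small ring was about 20–30 mm off, so I used my own wrist-camera measurements instead.

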